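# Hang the column on the latch peg and feed the sample jars

### The arm

A 7-joint arm with a two-finger parallel gripper is mounted at the origin on the work surface. World frame = base frame: x ahead of the robot, y to its left, z up, the work surface at z = 0. Lengths are in m, angles in rad, forces in N, time in s.
With the tool pointing down it reaches from about 0.4 to 0.9 m from the base axis. Payload 5.5 kg.
Tool frame: the origin (TCP) lies at the centre of the arm's flange, where the gripper is bolted on; the fingertips stand 178 mm ahead of it and the grasp point (between the pads) lies 159 mm ahead of it; z points along the fingers, y is the direction in which the jaws open and shut (so a half turn about z gives the same grasp; the last joint's range is limited). The gripper opens to 92 mm and grips with 3 to 60 N. Pads are 19 mm wide; open, the fingers measure 130 mm over their backs; the gripper's body (75 mm by 190 mm) begins 47 mm behind the grasp point.
Start: joints at [-1.081, 0.501, -0.427, 1.55, 0.221, 1.138, -0.21], TCP at [0.146, 0.633, 0.405] pointing down, gripper open.
Joint ranges: [-2.88, 2.88], [-0.31, 2.03], [-1.54, 1.56], [0.2, 2.42], [-1.41, 4.55], [0.19, 2.02], [-2.57, 2.57]. Speed limits (rad/s): [2.57, 2.57, 3.14, 3.14, 3.14, 3.14, 3.14].

### API

Orientations are given as a unit quaternion [w, x, y, z].
In Python, from cell import arm, eyes gives the robot as it stands.
- The arm moves only by the tool play_rows, never from a script. Its argument "steps" is a list that holds one entry, the list of rows, each a list of 5 numbers: the finger opening in cm, from 0 to 9.18, then the shift along the tool's x, y, z in cm, then the turn about the tool's z in degrees. In form: [[[grip, tx, ty, tz, yaw], ...]]. A call has 1 to 10 rows; each row is the pose to reach, as a shift and turn from the pose measured when the call began, along the tool's axes at that moment; what a row does not reach only later rows make up. A row lasts 1/12 s, in which the tool goes at most 41.7 mm and 7.16 degrees, less where a joint would pass 70% of its speed; a pose out of reach is approached as far as the arm can. A call with a gripper value outside its range is refused whole. The fingers move at their own pace and stop on an object; "force" is the grip in N (left out, the last holds). Time passes only in rows, so rows that repeat a pose let the fingers close. It gives the time, the measured TCP pose, the force and the opening at its end, in the units of the state.
- arm.state(): the state, without advancing time (a new reading comes with each control period).
- eyes.grab_frame(name): name is "scene" or "top" or "wrist"; returns a dict with "color" (384x512x3 uint8, red, green, blue), "z_map" (384x512 float32, m along the optical axis (not along the pixel's ray), 0 where there is no reading), "intrinsics" (3x3 intrinsics, pixels), "xyz" and "rotation" of the camera in the world. Camera axes: x right, y down, z forward; pixel columns grow to the right and rows downward; lengths in m; the calibration is good to about 2 mm. A picture is of the moment at which its call begins.
- arm.hand_in(): hands the job in, once; it reports no verdict.
Trained networks look in the newest picture that a camera, given by its name, has taken for a name from the list of things; names that differ only in an ending like _2 or _b are one class to them, and where a whole thing is asked for, a point or a joint stands for the part that bears it (a point fixed in the world has none). Each returns a list of dicts, best first, with "p" (0 to 1); they miss things now and then, are a little off and sometimes report something else, mostly with a low value. They report only what shows in the picture. A call takes as long as a camera call. They do not tell look-alikes from the thing itself.
- eyes.look_for(camera, thing): "rect" ([centre column, centre row, width, height] in pixels, round what is visible of it).
- eyes.outline_of(camera, thing): "pixels" (384x512 bool, what is visible of it) and "rect" ([centre column, centre row, width, height] in pixels, round what is visible of it).
- eyes.pinpoint(camera, thing): "position" ([row, column] in pixels: a listed point, or the origin of a listed thing).
The state is a dict: "time_s": time; "joint_positions": joint angles; "dq": joint speeds; "joint_torque": joint torques, N m; "tool_pos": TCP position; "eef_rot": TCP orientation; "ft_force": force on the tool from outside, world axes, zero at the start; "torque": the same for the moment, N m; "opening": finger opening in m.
Only numpy, scipy, OpenCV 4.12 (cv2) and the standard library are available. Lean on these libraries where they do the work, as an engineer would, in place of code of your own. Each camera call takes 0.05 s, during which the arm holds its last target.

### The job

Get the bench ready for the next chromatography run. First hang the column by its eye on the peg of the hook stand: push the eye along the peg so that it lifts the gravity flap, until the flap has dropped shut behind it, and let go so that the column hangs freely. Then let the two squat sample jars go, standing upright, one after the other on the open upper end of the sloped rack, so that each slides down under the guard wires, the first to the stop and the second up to the first; leave the amber bottle and the small conical flask that stand among them where they are.

Things in the scene. Friction and masses are not known exactly. Their poses are not given: they have to be found in the camera images.
- eye (a point): Centre of the column's eye: a rectangular window, 24 mm wide (y) and 20 mm high, through (along x) an upright aluminium plate, 10 mm thick (x) and 44 mm wide (y), that can be gripped by its side edges. The plate's lower and top edges lie 16 mm below and 18 mm above this point, the column's underside 128 mm below. z up; the same either way round.
- column: Chromatography column, about 280 g, 146 mm tall, standing upright: black foot 44 mm across, white tube 29 mm, black top fitting 36 mm across (97 to 112 mm up), eye plate on top. Origin at the centre of its underside; axes as eye.
- hook: Fixed hook stand; origin on the table below peg_seat, same axes. Steel base plate 12 mm thick, 110 mm wide (y), x from -60 to 90 mm. Aluminium post 26 mm wide, its front face at x = 35 mm, its top 241 mm above the table. Place and yaw vary; the peg points roughly towards the robot.
- peg_seat (a point): Seat on the peg's axis, 205 mm above the table. Level round steel peg, 8 mm across, along this point's -x, its tip 49 mm before this point; the post is 35 mm behind (+x). A 12 mm wide arm above the peg, 30 to 36 mm over its axis, runs from the post to 41 mm before this point and carries the flap. A hanging eye's centre comes to rest 6 mm below the peg's axis.
- flap_pin (a point): Hinge pin of the flap, 33 mm before (-x) and 28 mm above peg_seat. The flap is a dark steel tongue 22 mm wide and 22 mm long, 40 g, hanging to just above the peg. An eye moved along the peg from its tip swings it inwards and up with hardly any force. When the eye's centre is at or behind peg_seat the flap drops shut by itself and then keeps the eye on.
- keeper (a joint): Gravity flap of the peg, rad: 0 = hanging shut on its stop (its tip 0.2 rad inwards of straight down), grows to 1.3 as its tip swings towards the post and up. It cannot swing outwards.
- chute: Fixed sloped white lane of the feed rack. Origin on the sliding surface, midline, at the uphill face of the stop, 26 mm above the table; x downhill along the surface (0.30 rad below level), y across, z square to the surface. Stop 26 mm high. Slick surface from x = 0 up to -206 mm, 50 mm wide between rims 8 mm high, 4 mm thick. The upper end is nearer to the robot.
- lane_open (a point): Middle of the open upper part of the lane, on its surface, at x = -150 mm of chute; axes as there. Jars let go here slide down by themselves. Below x = -92 mm, from a hoop down to the stop, two guard wires 49 to 53 mm above the surface roof the lane, so jars cannot be put straight onto the lower part.
- jar_a_center (a point): Centre of one of two identical squat round sample jars, clear glass with white filling and a black lid, straight-sided, 40 mm across and 42 mm tall, about 70 g, standing on the table; this point is 21 mm above its underside, z up.
- jar_a: The same jar; origin at the centre of its underside.
- jar_b_center (a point): Centre of one of two identical squat round sample jars, clear glass with white filling and a black lid, straight-sided, 40 mm across and 42 mm tall, about 70 g, standing on the table; this point is 21 mm above its underside, z up.
- jar_b: The same jar; origin at the centre of its underside.
- bottle: Bystander, to be left alone: amber bottle with a white cap, 36 mm across and 85 mm tall, taller and slimmer than the jars; origin at the centre of its underside.
- flask: Bystander, to be left alone: small conical glass flask, 62 mm across the foot, 83 mm tall (a larger one stands farther off); origin at the centre of its underside.
There are look-alikes about, which are no part of the job. Leave any blue or pink look-alike of the column alone.

How it is judged:
On the way, in this order (a step that is already met when the one before it is completed fails the run):
1. the column hangs on the peg, let go, with the flap shut behind its eye (x of eye in the frame of peg_seat between -0.028 and 0.035 m and y of eye in the frame of peg_seat between -0.011 and 0.011 m and z of eye in the frame of peg_seat between -0.011 and 0.001 m and value of joint keeper below 0.15 rad and angle between eye's own z axis and vertical below 0.3 rad and contact force between column and the fingers below 0.05 N and linear speed of column below 0.03 m/s), for 0.3 s.
2. one jar has slid down to the stop of the rack and rests there upright (((x of jar_a_center in the frame of chute between -0.076 and -0.012 m and y of jar_a_center in the frame of chute between -0.01 and 0.01 m and z of jar_a_center in the frame of chute between 0.015 and 0.027 m and angle between the z axis of jar_a_center and the z axis of chute, either way round below 0.15 rad and angle between jar_a_center's own z axis and vertical below 0.7 rad and linear speed of jar_a below 0.03 m/s and contact force between jar_a and the fingers below 0.05 N) or (x of jar_b_center in the frame of chute between -0.076 and -0.012 m and y of jar_b_center in the frame of chute between -0.01 and 0.01 m and z of jar_b_center in the frame of chute between 0.015 and 0.027 m and angle between the z axis of jar_b_center and the z axis of chute, either way round below 0.15 rad and angle between jar_b_center's own z axis and vertical below 0.7 rad and linear speed of jar_b below 0.03 m/s and contact force between jar_b and the fingers below 0.05 N)) and x of any of jar_a_center, jar_b_center in the frame of chute above -0.032 m), for 0.2 s.
3. both jars rest one behind the other at the lower end of the rack (x of jar_a_center in the frame of chute between -0.076 and -0.012 m and y of jar_a_center in the frame of chute between -0.01 and 0.01 m and z of jar_a_center in the frame of chute between 0.015 and 0.027 m and angle between the z axis of each of jar_a_center, jar_b_center and the z axis of chute, either way round below 0.15 rad and angle between each of jar_a_center, jar_b_center's own z axis and vertical below 0.7 rad and linear speed of each of jar_a, jar_b below 0.03 m/s and contact force between each of jar_a, jar_b and the fingers below 0.05 N and x of jar_b_center in the frame of chute between -0.076 and -0.012 m and y of jar_b_center in the frame of chute between -0.01 and 0.01 m and z of jar_b_center in the frame of chute between 0.015 and 0.027 m and x of any of jar_a_center, jar_b_center in the frame of chute above -0.032 m), for 0.2 s.
At the end, for the whole second after the job is handed in: The column hangs still, within 0.3 rad of upright, its eye on the peg between post and shut flap (below 0.15 rad). Both jars stand flat on the slope (within 0.15 rad), right way up, still, centres within 76 mm of the stop, the lower within 32 mm. Nothing is held (all of step 1 and all of step 3); the robot touches nothing.
It fails at once if the amber bottle or the small flask was moved more than 30 mm or tipped over (distance of any of bottle, flask from where it was at the start of the episode above 0.03 m or angle between any of bottle, flask's own z axis and vertical above 0.5 rad).
It also fails if it takes over 72 s, if anything falls off the work surface, if the arm or the gripper's body presses on something with over 40 N, if the wrist force passes 120 N, or if a joint passes its speed limit or range.

## Working session

There is one attempt and no reset: what is moved stays moved. The work goes in short steps, Python scripts to look and compute and a tool call to move; the robot and the scene stay as the last step left them, time stands still between calls to the robot, and variables do not carry over. Pictures are saved under pics/ and viewed, and the job is handed in when it is done.

Besides the shell and the picture viewer there is one more tool, called after "Call:" as name(argument=value, ...), one argument or row to a line, values as JSON. play_rows: Moves the arm, as the interface text tells. Its arguments: {"type":"object","properties":{"steps":{"type":"array","items":{"type":"array","items":{"type":"array","items":{"type":"number"}}}},"force":{"type":"number"}},"required":["steps"]}

```bash
ls; mkdir -p pics; cat > h.py <<'E'
import numpy as np, cv2
from cell import arm, eyes
def save(f,name):
    cv2.imwrite('pics/'+name,cv2.cvtColor(f['color'],cv2.COLOR_RGB2BGR))
def world(f,u,v,z):
    K=np.array(f['intrinsics']);R=np.array(f['rotation'])
    if R.size==4:
        from scipy.spatial.transform import Rotation as Q
        R=Q.from_quat(np.r_[R[1:],R[0]]).as_matrix()
    p=np.array([(u-K[0,2])*z/K[0,0],(v-K[1,2])*z/K[1,1],z])
    return R@p+np.array(f['xyz'])
def ray(f,u,v,zw):  # intersect with plane z=zw
    a=world(f,u,v,0);b=world(f,u,v,1.);t=(zw-a[2])/(b[2]-a[2]);return a+t*(b-a)
def cloud(f,step=1):
    z=f['z_map'];v,u=np.mgrid[0:z.shape[0],0:z.shape[1]]
    K=np.array(f['intrinsics']);R=np.array(f['rotation'])
    if R.size==4:
        from scipy.spatial.transform import Rotation as Q
        R=Q.from_quat(np.r_[R[1:],R[0]]).as_matrix()
    P=np.stack([(u-K[0,2])*z/K[0,0],(v-K[1,2])*z/K[1,1],z],-1)
    W=P@R.T+np.array(f['xyz']);W[z==0]=np.nan;return W
E
python3 - <<'E'
from h import *
print(arm.state())
for c in ['scene','top','wrist']:
    f=eyes.grab_frame(c);save(f,c+'0.png');print(c,f['xyz'],f['rotation'],f['intrinsics'])
    for t in ['eye','column','hook','peg_seat','flap_pin','chute','lane_open','jar_a','bottle','flask']:
        try:
            print(t,[(np.round(d['rect']).astype(int).tolist(),round(d['p'],2)) for d in eyes.look_for(c,t)][:4] if t in('column','jar_a','bottle','flask','hook','chute') else '',[(np.round(d['position'],1).tolist(),round(d['p'],2)) for d in eyes.pinpoint(c,t)][:4])
        except Exception as e: print(t,e)
E
```

```text
pics
{'time_s': 0.0, 'joint_positions': array([-1.08083263,  0.50188018, -0.4267928 ,  1.55146107,  0.22078336,
        1.13830941, -0.21030048]), 'dq': array([ 0.00108236,  0.0008828 , -0.00054039,  0.00102608, -0.00217386,
       -0.00022326,  0.00037476]), 'joint_torque': array([ 2.39771919e-05, -5.66599560e+01, -5.81632912e+00, -2.79103589e+01,
       -6.87450939e-02,  3.08958418e-02,  1.85182789e-04]), 'tool_pos': array([0.14610641, 0.63299559, 0.40365327]), 'eef_rot': array([-1.56312878e-04,  1.13113684e-01,  9.93581547e-01, -9.89318899e-04]), 'ft_force': array([-0.45201839,  0.22703674,  0.10953547]), 'torque': array([ 0.01138802, -0.00381851,  0.02694913]), 'opening': 0.09180446633075298}
scene [0.98640663 0.5760325  0.81821247] [-0.13396796  0.29900867  0.86385857 -0.38261569] [[388.7334121    0.         258.58255429]
 [  0.         388.7334121  199.56896789]
 [  0.           0.           1.        ]]
eye  [([176.9, 262.0], 0.85), ([166.8, 294.6], 0.7), ([153.9, 272.3], 0.59), ([327.2, 338.0], 0.56)]
column [([291, 183, 16, 43], 0.73), ([272, 174, 15, 43], 0.67), ([264, 190,
[... 1393 characters left out ...]
[342, 183, 23, 72], 0.57)] [([157.9, 343.4], 0.6), ([148.6, 244.6], 0.21)]
lane_open  [([198.5, 339.2], 0.65), ([148.1, 244.5], 0.36)]
jar_a [([231, 188, 9, 8], 0.67), ([245, 147, 11, 19], 0.56)] [([189.3, 230.6], 0.74), ([152.1, 246.0], 0.52)]
bottle [([271, 180, 14, 16], 0.54)] [([180.9, 272.1], 0.52)]
flask [([237, 231, 20, 19], 0.58)] [([232.4, 235.1], 0.53)]
wrist [0.07949592 0.6497006  0.3841767 ] [0.10062866 0.77567725 0.61789384 0.08003675] [[336.17302363   0.         258.13706042]
 [  0.         336.17302363 194.91543803]
 [  0.           0.           1.        ]]
eye  []
column [] []
hook [] []
peg_seat  []
flap_pin  []
chute [] []
lane_open  []
jar_a [] []
bottle [] []
flask [] []
```

```bash
python3 -c "
import cv2
a=cv2.imread('pics/scene0.png')[130:380,130:400];cv2.imwrite('pics/s0z.png',cv2.resize(a,None,fx=2.4,fy=2.4,interpolation=3))
a=cv2.imread('pics/top0.png')[110:280,90:390];cv2.imwrite('pics/t0z.png',cv2.resize(a,None,fx=2.6,fy=2.6,interpolation=3))"
```

```text
(no output)
```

View pics/s0z.png

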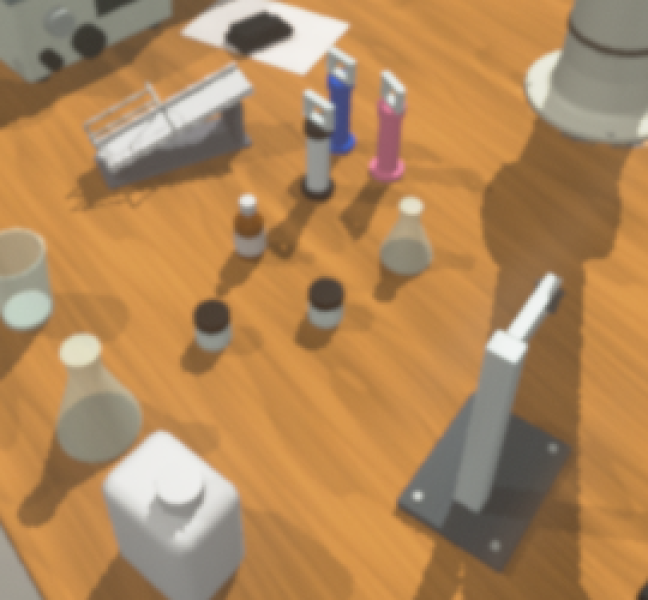

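View pics/t0z.png

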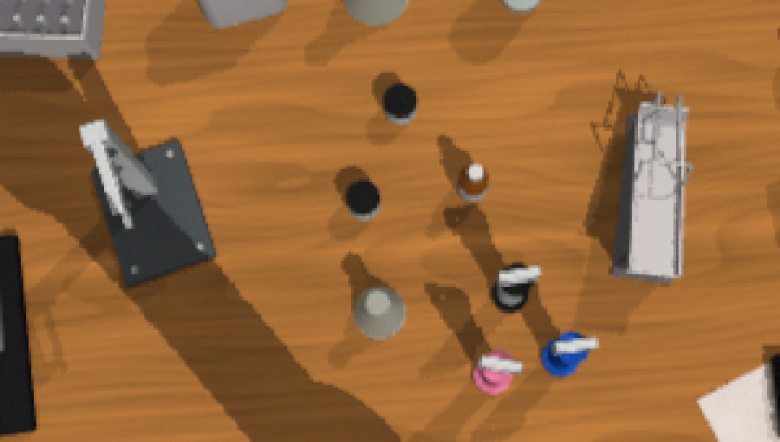

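View pics/top0.png

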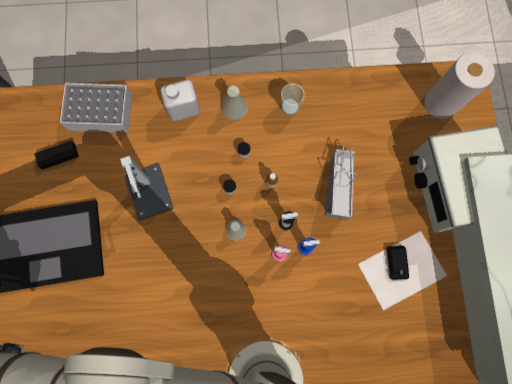

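The scene shows three column look-alikes in scene pixels. The white tube with the black foot is at (262,190), the blue one at (272,172) and the pink one at (291,183). In the top view the black-footed one is at (288,220), blue at (308,246) and pink at (281,254), so I choose the white and black one. The jars are at scene (218,265) and (265,256), the hook at (330,300), and the chute at (200,180).

```bash
python3 - <<'E'
from h import *
np.set_printoptions(precision=4,suppress=True)
fs={c:eyes.grab_frame(c) for c in('scene','top')}
S=cloud(fs['scene']);T=cloud(fs['top'])
np.savez('f0.npz',S=S,T=T,cs=fs['scene']['color'],ct=fs['top']['color'])
W=np.r_[S.reshape(-1,3),T.reshape(-1,3)]
for n,C in(('S',S),('T',T)):
    P=C.reshape(-1,3);m=(abs(P[:,0]-.5)<.3)&(abs(P[:,1])<.5)&(P[:,2]>.01)&(P[:,2]<.3)
    P=P[m]
    # heightmap cluster
    im=np.zeros((300,500),np.uint8)
    ix=((P[:,0]-.2)/.002).astype(int);iy=((P[:,1]+.5)/.002).astype(int)
    im[ix.clip(0,299),iy.clip(0,499)]=255
    im=cv2.dilate(im,np.ones((3,3)))
    k,L,st,ce=cv2.connectedComponentsWithStats(im)
    lab=L[ix.clip(0,299),iy.clip(0,499)]
    for i in range(1,k):
        q=P[lab==i]
        if len(q)>25: print(n,len(q),'lo',q.min(0),'hi',q.max(0))
def pp(c,t):
    for d in eyes.pinpoint(c,t)[:3]: print(c,t,d['position'],round(d['p'],2))
for n in('eye','flap_pin','peg_seat','hook'):
    for c in('scene','top'): pp(c,n)
E
```

```text
S 294 lo [ 0.2558 -0.4385  0.01  ] hi [ 0.3523 -0.3816  0.0354]
S 1497 lo [0.3216 0.4567 0.0101] hi [0.5521 0.5    0.0226]
S 403 lo [ 0.3345 -0.0874  0.01  ] hi [ 0.3714 -0.0413  0.1478]
S 358 lo [ 0.3495 -0.1699  0.0101] hi [ 0.3843 -0.122   0.1473]
S 401 lo [0.4084 0.0372 0.01  ] hi [0.4626 0.0897 0.0857]
S 428 lo [ 0.4281 -0.1169  0.0101] hi [ 0.4662 -0.069   0.148 ]
S 1285 lo [ 0.4385 -0.3157  0.0101] hi [ 0.6556 -0.2164  0.1065]
S 3432 lo [0.4844 0.2488 0.01  ] hi [0.6546 0.3911 0.2441]
S 287 lo [ 0.5145 -0.5     0.0211] hi [ 0.6164 -0.4807  0.1152]
S 249 lo [0.5438 0.0513 0.0105] hi [0.5837 0.0909 0.046 ]
S 271 lo [ 0.5577 -0.0725  0.0103] hi [ 0.5917 -0.04    0.0862]
S 264 lo [ 0.6578 -0.001   0.0103] hi [0.6974 0.0407 0.0454]
S 160 lo [ 0.7847 -0.1676  0.0142] hi [ 0.8    -0.11    0.0978]
S 39 lo [0.7877 0.0402 0.0101] hi [0.7996 0.0666 0.0472]
S 80 lo [0.7927 0.2103 0.0153] hi [0.8    0.2474 0.1249]
T 648 lo [ 0.249  -0.4473  0.0102] hi [ 0.3484 -0.3876  0.0388]
T 988 lo [0.316  0.4512 0.0101] hi [0.5462 0.5    0.0262]
T 185 lo [ 0.3261 -0.0909  0.0102] hi [ 0.364  -0.0479  
[... 657 characters left out ...]
[0.8    0.4995 0.0744]
T 164 lo [ 0.7801 -0.1708  0.0118] hi [ 0.7997 -0.1127  0.0972]
T 147 lo [0.782  0.0066 0.0101] hi [0.7998 0.0673 0.06  ]
T 389 lo [0.7857 0.1576 0.0122] hi [0.8    0.2453 0.1283]
scene eye [175.2, 266.8] 0.96
scene eye [157.5, 272.6] 0.88
scene eye [168.4, 292.7] 0.85
top eye [216.0, 290.4] 0.76
top eye [152.8, 341.7] 0.54
top eye [249.1, 280.2] 0.47
scene flap_pin [248.6, 357.1] 0.73
top flap_pin [190.8, 134.5] 0.67
top flap_pin [149.4, 244.9] 0.34
scene peg_seat [268.5, 351.8] 0.75
scene peg_seat [234.0, 297.0] 0.46
top peg_seat [180.8, 133.7] 0.81
scene hook [328.2, 334.7] 0.94
scene hook [264.8, 217.9] 0.15
top hook [193.7, 151.2] 0.59
top hook [220.7, 283.9] 0.48
```

```bash
cat >> h.py <<'E'
from scipy.spatial.transform import Rotation as Q
np.set_printoptions(precision=4,suppress=True)
def tool():
    s=arm.state();q=s['eef_rot'];return np.array(s['tool_pos']),Q.from_quat(np.r_[q[1:],q[0]]).as_matrix(),s
def move(gp,jaw=None):
    """grasp-point world target gp; jaw = desired jaw direction angle (rad, world, mod pi)"""
    p,R,s=tool();d=R.T@(np.array(gp)-[0,0,-.159]-p) if False else R.T@(np.array(gp)+np.array([0,0,.159])-p)
    y=R[:,1];a=np.arctan2(y[1],y[0]);out=None
    if jaw is not None:
        e=(jaw-a+np.pi/2)%np.pi-np.pi/2; out=-np.degrees(e)*1.0  # tool z down
    print('grasp now',p-[0,0,.159],'jaw',round(a,4),'shift cm',np.round(d*100,2),'yaw deg',None if out is None else round(out,1))
E
python3 - <<'E'
from h import *
d=np.load('f0.npz');S=d['S'];T=d['T']
move([.44,-.095,.2],1.57)
def ax(P):
    c=P.mean(0);u,s,v=np.linalg.svd((P-c)[:,:2],full_matrices=False);return c,v[0],np.ptp((P-c)[:,:2]@v[0]),np.ptp((P-c)[:,:2]@v[1])
for n,C in(('S',S),('T',T)):
    P=C.reshape(-1,3);P=P[~np.isnan(P[:,0])]
    t=P[(abs(P[:,0]-.5)<.25)&(abs(P[:,1])<.4)&(abs(P[:,2])<.009)]
    A=np.c_[t[:,:2],np.ones(len(t))];print(n,'table',np.linalg.lstsq(A,t[:,2],rcond=None)[0],t[:,2].mean())
    b=lambda x0,x1,y0,y1,z0,z1:P[(P[:,0]>x0)&(P[:,0]<x1)&(P[:,1]>y0)&(P[:,1]<y1)&(P[:,2]>z0)&(P[:,2]<z1)]
    print('plate',ax(b(.41,.48,-.13,-.06,.12,.16)))
    print('arm',ax(b(.45,.68,.22,.42,.234,.25)))
    print('base',ax(b(.45,.68,.22,.42,.008,.018)))
    for nm,bb in(('j1',(.52,.60,.03,.11)),('j2',(.63,.72,-.02,.06))): q=b(*bb,.037,.055);print(nm,len(q),q.mean(0),(q.min(0)+q.max(0))/2)
    q=b(.42,.67,-.34,-.20,.02,.12)
    print('chute',ax(q))
E
```

```text
grasp now [0.1461 0.6334 0.2457] jaw 1.3441 shift cm [-45.01 -64.37   4.57] yaw deg -12.9
S table [ 0.0009 -0.0008 -0.0004] 4.069286663565602e-05
plate (array([ 0.4454, -0.0908,  0.1366]), array([-0.0842,  0.9964]), np.float64(0.048162386235249474), np.float64(0.012369463354496967))
arm (array([0.571 , 0.3206, 0.2402]), array([0.9605, 0.2781]), np.float64(0.09951031541491262), np.float64(0.02644523139640872))
base (array([0.5773, 0.3286, 0.0119]), array([0.9996, 0.027 ]), np.float64(0.1684665764838002), np.float64(0.1399860753274743))
j1 154 [0.5643 0.0715 0.0415] [0.5636 0.0707 0.0416]
j2 164 [0.6785 0.0214 0.0418] [0.6774 0.0195 0.0414]
chute (array([ 0.5449, -0.2662,  0.0592]), array([ 0.9754, -0.2204]), np.float64(0.21624388038317205), np.float64(0.0653035063562213))
T table [-0.0007 -0.0013  0.0001] -0.0002221018362916296
plate (array([ 0.439 , -0.0957,  0.1427]), array([-0.074 ,  0.9973]), np.float64(0.044391079663910774), np.float64(0.011268755296155383))
arm (array([0.5625, 0.3149, 0.2397]), array([-0.9618, -0.2738]), np.float64(0.09777392976529567), np.float64(0.02677858416192703))
base (array([0.5546, 0.3079, 0.0118]), array([-0.9988,  0.048 ]), np.float64(0.17246847988791403), np.float64(0.18085630866375305))
j1 132 [0.5581 0.0667 0.0415] [0.5572 0.0665 0.0429]
j2 114 [0.6736 0.0162 0.0421] [0.6735 0.0169 0.0435]
chute (array([ 0.5401, -0.2707,  0.0617]), array([-0.9797,  0.2003]), np.float64(0.21436048316873899), np.float64(0.059292832600179445))
```

```bash
python3 - <<'E'
from h import *
move([.38,.3,.33],1.65)
move([.44,-.093,.25],1.65)
E
```

```text
grasp now [0.1461 0.6334 0.2457] jaw 1.3441 shift cm [-30.28 -27.23  -8.43] yaw deg -17.5
grasp now [0.1461 0.6334 0.2457] jaw 1.3441 shift cm [-44.96 -64.17  -0.43] yaw deg -17.5
```

Call:
play_rows(
  steps=[
    [[9.18,-4,-3,-3,0],[9.18,-30.3,-27.2,-8.4,-17.5],[9.18,-30.3,-27.2,-8.4,-17.5],[9.18,-30.3,-27.2,-8.4,-17.5],[9.18,-30.3,-27.2,-8.4,-17.5],[9.18,-30.3,-27.2,-8.4,-17.5],[9.18,-30.3,-27.2,-8.4,-17.5],[9.18,-30.3,-27.2,-8.4,-17.5],[9.18,-30.3,-27.2,-8.4,-17.5],[9.18,-30.3,-27.2,-8.4,-17.5]],
  ],
  force=30,
)

```text
time_s: 3.88
tool_pos: [0.3793, 0.3005, 0.489]
eef_rot: [0.0, -0.039, 0.999, 0.0]
ft_force: [1.2, 0.9, 0.2]
opening: 0.0919
```

```bash
python3 - <<'E'
from h import *
move([.44,-.093,.25],1.65)
E
```

```text
grasp now [0.3793 0.3005 0.33  ] jaw 1.6496 shift cm [ -2.94 -39.71   7.99] yaw deg -0.0
```

Call:
play_rows(
  steps=[
    [[9.18,-2.9,-39.7,8,0],[9.18,-2.9,-39.7,8,0],[9.18,-2.9,-39.7,8,0],[9.18,-2.9,-39.7,8,0],[9.18,-2.9,-39.7,8,0],[9.18,-2.9,-39.7,8,0],[9.18,-2.9,-39.7,8,0],[9.18,-2.9,-39.7,8,0],[9.18,-2.9,-39.7,8,0],[9.18,-2.9,-39.7,8,0]],
  ],
)

```text
time_s: 4.72
tool_pos: [0.4393, -0.0961, 0.4088]
eef_rot: [0.001, -0.038, 0.999, -0.0]
ft_force: [-0.1, 0.5, -0.4]
opening: 0.0921
```

```bash
python3 - <<'E'
from h import *
f=eyes.grab_frame('wrist');save(f,'w1.png');W=cloud(f);np.save('w1.npy',W)
for d in eyes.pinpoint('wrist','eye'):print(d)
P=W.reshape(-1,3);P=P[(P[:,2]>.132)&(P[:,2]<.16)&(P[:,0]>.40)&(P[:,0]<.49)&(abs(P[:,1]+.093)<.04)]
c=P.mean(0);v=np.linalg.svd((P-c)[:,:2],full_matrices=False)[2];print(len(P),c,v[0],P.min(0),P.max(0))
for k in(0,1):
    q=(P[:,:2]-c[:2])@v[k];print(q.min(),q.max())
move([.44,-.093,.25],1.65)
E
```

```text
{'position': [79.3, 305.6], 'p': 0.95}
{'position': [199.8, 261.2], 'p': 0.86}
{'position': [91.4, 198.4], 'p': 0.75}
{'position': [219.2, 93.1], 'p': 0.51}
905 [ 0.4415 -0.0934  0.1442] [-0.0815  0.9967] [ 0.4358 -0.1156  0.1324] [ 0.4489 -0.0715  0.148 ]
-0.0221062339738887 0.021842076940726287
-0.005972725666644898 0.004233347674917727
grasp now [ 0.4392 -0.0984  0.2492] jaw 1.6408 shift cm [-0.12  0.54 -0.08] yaw deg -0.5
```

View pics/w1.png

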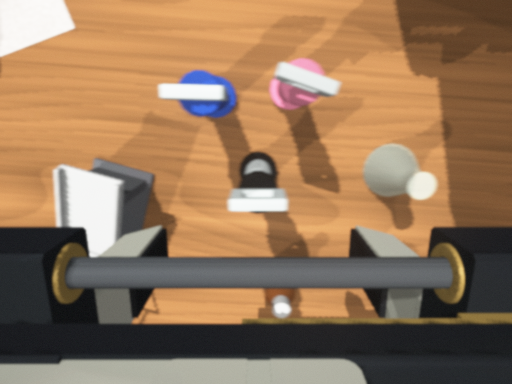

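The wrist view shows the white and black column at (258,185), its plate at (258,200) between the fingers. Blue is at (205,93) and pink at (300,83), both well away. The choice is confirmed, so I go down to grip.

```bash
python3 - <<'E'
from h import *
move([.442,-.0935,.136],1.652)
E
```

```text
grasp now [ 0.4392 -0.0984  0.2492] jaw 1.6408 shift cm [-0.32  0.49 11.32] yaw deg -0.6
```

Call:
play_rows(
  steps=[
    [[9.18,-0.3,0.5,1,-0.6],[9.18,-0.3,0.5,4,-0.6],[9.18,-0.3,0.5,7,-0.6],[9.18,-0.3,0.5,9,-0.6],[9.18,-0.3,0.5,9,-0.6],[9.18,-0.3,0.5,9,-0.6]],
  ],
)

```text
time_s: 5.32
tool_pos: [0.4415, -0.0919, 0.3174]
eef_rot: [-0.001, -0.041, 0.999, -0.0]
ft_force: [0.4, -0.6, -0.4]
opening: 0.0919
```

```bash
python3 - <<'E'
from h import *
move([.442,-.0935,.136],1.652)
f=eyes.grab_frame('wrist');save(f,'w2.png');W=cloud(f)
P=W.reshape(-1,3);P=P[(P[:,2]>.138)&(P[:,2]<.16)&(P[:,0]>.40)&(P[:,0]<.49)&(abs(P[:,1]+.093)<.04)]
c=P.mean(0);v=np.linalg.svd((P-c)[:,:2],full_matrices=False)[2];print(len(P),c,v[0],P.min(0),P.max(0))
E
```

```text
grasp now [ 0.4415 -0.0919  0.1584] jaw 1.6536 shift cm [-0.04 -0.16  2.24] yaw deg 0.1
1417 [ 0.4397 -0.0937  0.1442] [-0.0818  0.9967] [ 0.4356 -0.1156  0.138 ] [ 0.445  -0.0718  0.1472]
```

View pics/w2.png

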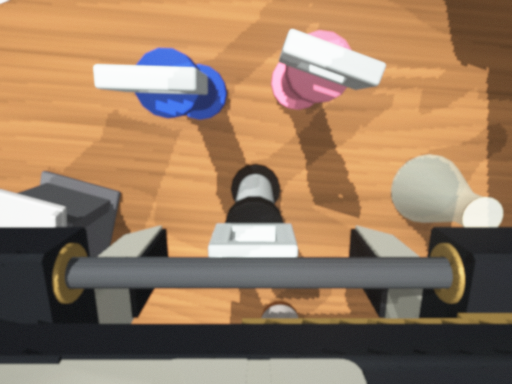

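The plate at (253,238) sits centred between the pads.

Call:
play_rows(
  steps=[
    [[9.18,0,-0.15,2.2,0],[9.18,0,-0.15,2.2,0],[9.18,0,-0.15,2.2,0],[3,0,-0.15,2.2,0],[3,0,-0.15,2.2,0],[3,0,-0.15,2.2,0],[3,0,-0.15,2.2,0],[3,0,-0.15,2.2,0],[3,0,-0.15,2.2,0],[3,0,-0.15,2.2,0]],
  ],
  force=40,
)

```text
time_s: 6.2
tool_pos: [0.4424, -0.0938, 0.2967]
eef_rot: [0.0, -0.041, 0.999, -0.001]
ft_force: [-0.4, 0.3, 0.3]
opening: 0.0498
```

Call:
play_rows(
  steps=[
    [[3,0,0,0,0],[3,0,0,-2,0],[3,0,0,-5,0],[3,0,0,-8,0],[3,0,0,-11,0],[3,0,0,-14,0],[3,0,0,-17,0],[3,0,0,-17,0],[3,0,0,-17,0]],
  ],
)

```text
time_s: 6.95
tool_pos: [0.4425, -0.0937, 0.4678]
eef_rot: [0.002, -0.041, 0.999, -0.001]
ft_force: [-0.2, 0.2, -4.4]
opening: 0.0435
```

```bash
python3 - <<'E'
from h import *
f=eyes.grab_frame('wrist');save(f,'w3.png');W=cloud(f)
p,R,s=tool();print(p,s['ft_force'],s['opening'])
move([.5,.2,.21],1.851)
f=eyes.grab_frame('scene');cv2.imwrite('pics/s3.png',cv2.resize(cv2.cvtColor(f['color'],4)[60:360,150:420],None,fx=2,fy=2))
P=cloud(f).reshape(-1,3);P=P[np.linalg.norm(P[:,:2]-p[:2],axis=1)<.03];P=P[P[:,2]>.1]
for a in range(14,26): 
  q=P[(P[:,2]>a*.01)&(P[:,2]<a*.01+.01)]
  if len(q):print(a,len(q),q.mean(0))
E
```

```text
[ 0.4419 -0.0936  0.4662] [ 0.2694 -0.116  -3.6874] 0.043539313780911595
grasp now [ 0.4419 -0.0936  0.3072] jaw 1.6532 shift cm [-8.21 28.8   9.68] yaw deg -11.3
16 2 [ 0.455  -0.0801  0.1698]
17 79 [ 0.4501 -0.0842  0.1769]
18 39 [ 0.4484 -0.0849  0.1838]
19 31 [ 0.4493 -0.0842  0.1949]
20 34 [ 0.4488 -0.084   0.2048]
21 36 [ 0.4495 -0.0846  0.215 ]
22 30 [ 0.4484 -0.084   0.2249]
23 35 [ 0.4498 -0.0835  0.2347]
24 38 [ 0.4496 -0.0845  0.2449]
25 35 [ 0.4492 -0.0839  0.2552]
```

View pics/s3.png

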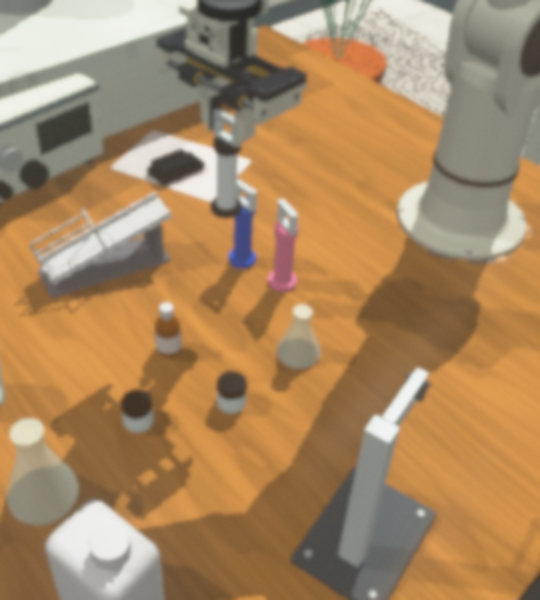

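```bash
python3 - <<'E'
from h import *
d=np.load('f0.npz');cs=[]
for C in(d['S'],d['T']):
    P=C.reshape(-1,3);P=P[(P[:,2]>.232)&(P[:,2]<.252)&(abs(P[:,0]-.56)<.1)&(abs(P[:,1]-.32)<.1)]
    a=.28
    for it in range(5):
        u=np.array([np.cos(a),np.sin(a)]);n=np.array([-u[1],u[0]])
        s=P[:,:2]@u;t=P[:,:2]@n
        m=(s<s.min()+.065)  # arm only
        # centerline by bins
        b=np.linspace(s.min()+.005,s.min()+.065,10);mid=[];xs=[]
        for i in range(9):
            k=(s>b[i])&(s<b[i+1])
            if k.sum()>3: mid.append((t[k].min()+t[k].max())/2);xs.append((b[i]+b[i+1])/2)
        g=np.polyfit(xs,mid,1);a+=np.arctan(g[0])
    print('yaw',a,'s',s.min(),s.max(),'t mid',np.mean(mid),'post t',t[s>s.max()-.02].min(),t[s>s.max()-.02].max())
    seat=u*((s.min()+.041+s.max()-.061)/2)+n*np.mean(mid);print('seat',seat);cs.append(seat)
print(np.mean(cs,0))
move([.59,.325,.40],1.851)
E
```

```text
yaw 0.29149425652643307 s 0.5771921962869057 0.6767030737703802 t mid 0.14883483447465265 post t 0.135427986161801 0.16187615435448738
seat [0.5513 0.3144]
yaw 0.28815856969600245 s 0.5726979847552689 0.6704906778633848 t mid 0.15181854419243532 post t 0.13868687173689404 0.1654713584754962
seat [0.5481 0.3109]
[0.5497 0.3126]
grasp now [ 0.4416 -0.0936  0.3063] jaw 1.6531 shift cm [-18.21  40.49  -9.44] yaw deg -11.3
```

Call:
play_rows(
  steps=[
    [[3,0,0,-4,0],[3,0,0,-8,0],[3,-5,10,-9.5,-5],[3,-18.2,40.5,-9.5,-13],[3,-18.2,40.5,-9.5,-13],[3,-18.2,40.5,-9.5,-13],[3,-18.2,40.5,-9.5,-13],[3,-18.2,40.5,-9.5,-13],[3,-18.2,40.5,-9.5,-13],[3,-18.2,40.5,-9.5,-13]],
  ],
)

```text
time_s: 7.88
tool_pos: [0.5535, 0.222, 0.5542]
eef_rot: [-0.003, -0.154, 0.988, -0.001]
ft_force: [1.2, -0.8, -2.6]
opening: 0.0437
```

Call:
play_rows(
  steps=[
    [[3,0,0,0,0],[3,0,0,0,0],[3,0,0,0,0],[3,0,0,0,0],[3,0,0,0,0]],
  ],
)

```text
time_s: 8.3
tool_pos: [0.5537, 0.2202, 0.5537]
eef_rot: [-0.004, -0.153, 0.988, -0.001]
ft_force: [-0.5, -0.3, -3.3]
opening: 0.0434
```

```bash
python3 - <<'E'
from h import *
f=eyes.grab_frame('wrist');save(f,'w4.png');W=cloud(f);np.save('w4.npy',W)
move([.59,.325,.40],1.86)
for t in('peg_seat','flap_pin','hook'):
    print(t,[(d['position'],d['p']) for d in eyes.pinpoint('wrist',t)])
P=W.reshape(-1,3);P=P[(P[:,2]>.19)&(P[:,2]<.255)&(abs(P[:,0]-.54)<.1)&(abs(P[:,1]-.31)<.1)]
u=np.array([np.cos(.29),np.sin(.29)]);n=np.array([-u[1],u[0]])
for z in np.arange(.19,.255,.005):
    q=P[(P[:,2]>z)&(P[:,2]<z+.005)]
    if len(q):s=q[:,:2]@u;t=q[:,:2]@n;print(round(z,3),len(q),'s',s.min(),s.max(),'t',t.min(),t.max())
E
```

```text
grasp now [0.5536 0.2203 0.3952] jaw 1.8774 shift cm [-6.62  8.88 -0.54] yaw deg 1.0
peg_seat [([202.6, 345.6], 0.77)]
flap_pin [([180.3, 356.0], 0.78)]
hook [([169.3, 313.1], 0.83)]
0.195 6 s 0.6501270575670933 0.6507009625020965 t 0.13738098894867593 0.14129418005923997
0.2 35 s 0.5703091616400549 0.6501781062905254 t 0.13737684965130456 0.1457756608558242
0.205 441 s 0.5706065920317621 0.6499608298227615 t 0.13968096669718155 0.14813963694862162
0.21 9 s 0.5731630416757213 0.6503732158421585 t 0.13342391476959092 0.14483363363073937
0.215 4 s 0.5885552825740841 0.5906799077040056 t 0.13334895097193478 0.13414168056935044
0.22 2 s 0.587684940461302 0.5885127143615652 t 0.13326939588174022 0.13336386564857877
0.23 53 s 0.578490172060274 0.6183011924615938 t 0.13210515077824092 0.15656048168385586
0.235 350 s 0.5783667831774039 0.6295983995978846 t 0.1324382490474828 0.15638447127991223
0.24 490 s 0.5782912972818088 0.628167615529744 t 0.13781240061809544 0.1497566935371491
```

View pics/w4.png

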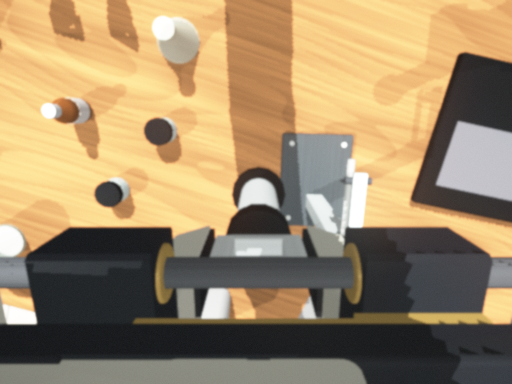

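```bash
python3 - <<'E'
from h import *
d=np.load('f0.npz')
for nm,C in(('S',d['S']),('T',d['T']),('W',np.load('w4.npy'))):
    P=C.reshape(-1,3);P=P[(P[:,2]>.232)&(P[:,2]<.252)&(abs(P[:,0]-.56)<.1)&(abs(P[:,1]-.32)<.1)]
    if nm=='W': P=P[P[:,2]>.2385]
    print(nm,'z',np.percentile(P[:,2],[5,50,95]))
    u=np.array([np.cos(.29),np.sin(.29)]);n=np.array([-u[1],u[0]])
    s=P[:,:2]@u;t=P[:,:2]@n;b=np.arange(s.min(),s.max(),.01)
    for i in range(len(b)-1):
        k=(s>b[i])&(s<b[i+1])
        if k.sum()>3: print('  s %.3f n%d t %.4f %.4f mid %.4f'%(b[i]+.005,k.sum(),t[k].min(),t[k].max(),(t[k].min()+t[k].max())/2))
E
```

```text
S z [0.2347 0.2404 0.2422]
  s 0.583 n29 t 0.1318 0.1550 mid 0.1434
  s 0.593 n37 t 0.1333 0.1559 mid 0.1446
  s 0.603 n26 t 0.1374 0.1500 mid 0.1437
  s 0.613 n29 t 0.1379 0.1494 mid 0.1436
  s 0.623 n28 t 0.1374 0.1494 mid 0.1434
  s 0.633 n30 t 0.1378 0.1495 mid 0.1437
  s 0.643 n28 t 0.1378 0.1493 mid 0.1435
  s 0.653 n35 t 0.1317 0.1557 mid 0.1437
  s 0.663 n63 t 0.1298 0.1562 mid 0.1430
T z [0.2349 0.2397 0.2433]
  s 0.580 n32 t 0.1300 0.1542 mid 0.1421
  s 0.590 n17 t 0.1320 0.1471 mid 0.1395
  s 0.600 n21 t 0.1361 0.1478 mid 0.1420
  s 0.610 n17 t 0.1355 0.1467 mid 0.1411
  s 0.620 n20 t 0.1356 0.1472 mid 0.1414
  s 0.630 n19 t 0.1353 0.1473 mid 0.1413
  s 0.640 n17 t 0.1351 0.1462 mid 0.1407
  s 0.650 n30 t 0.1284 0.1534 mid 0.1409
  s 0.660 n41 t 0.1273 0.1541 mid 0.1407
W z [0.2392 0.2403 0.2414]
  s 0.583 n150 t 0.1379 0.1502 mid 0.1441
  s 0.593 n152 t 0.1379 0.1501 mid 0.1440
  s 0.603 n144 t 0.1380 0.1502 mid 0.1441
  s 0.613 n141 t 0.1378 0.1499 mid 0.1438
  s 0.623 n139 t 0.1377 0.1497 mid 0.1437
```

```bash
python3 - <<'E'
from h import *
move([.4685,.2904,.395],1.852)
move([.4685,.2904,.2137],1.852)
E
```

```text
grasp now [0.5535 0.221  0.3957] jaw 1.8784 shift cm [6.   9.19 0.1 ] yaw deg 1.5
grasp now [0.5535 0.221  0.3957] jaw 1.8784 shift cm [ 5.88  9.19 18.23] yaw deg 1.5
```

Call:
play_rows(
  steps=[
    [[3,6,9.2,-0.3,1.5],[3,6,9.2,-0.3,1.5],[3,6,9.2,-0.3,1.5],[3,6,9.2,-0.3,1.5],[3,6,9.2,4,1.5],[3,6,9.2,8,1.5],[3,6,9.2,12,1.5],[3,6,9.2,16,1.5],[3,6,9.2,18,1.5],[3,6,9.2,18,1.5]],
  ],
)

```text
time_s: 9.33
tool_pos: [0.4658, 0.2882, 0.37]
eef_rot: [-0.007, -0.14, 0.99, -0.003]
ft_force: [-0.3, 0.3, -2.2]
opening: 0.0436
```

Call:
play_rows(
  steps=[
    [[3,0,0,0,0],[3,0,0,0,0],[3,0,0,0,0]],
  ],
)

```text
time_s: 9.58
tool_pos: [0.4666, 0.2884, 0.3721]
eef_rot: [-0.006, -0.14, 0.99, -0.002]
ft_force: [-0.4, -0.2, -1.9]
opening: 0.0436
```

```bash
python3 - <<'E'
from h import *
f=eyes.grab_frame('scene');
cv2.imwrite('pics/s5.png',cv2.resize(cv2.cvtColor(f['color'],4)[180:360,260:460],None,fx=3.3,fy=3.3,interpolation=3))
p,R,s=tool();print(p,s['ft_force'],s['opening'])
move([.4685,.2904,.2137],1.852)
W=cloud(f);P=W.reshape(-1,3)
u=np.array([.9608,.2773]);n=np.array([-u[1],u[0]]);st=np.array([.5502,.314])
s=(P[:,:2]-st)@u;t=(P[:,:2]-st)@n
for z in np.arange(.07,.27,.01):
    k=(P[:,2]>z)&(P[:,2]<z+.01)&(abs(t)<.035)&(s>-.13)&(s<-.05)
    if k.sum():print(round(z,2),k.sum(),s[k].min(),s[k].max(),t[k].min(),t[k].max())
E
```

```text
[0.4666 0.2886 0.3722] [ 0.5246  0.1249 -3.8384] 0.043054127876046185
grasp now [0.4666 0.2886 0.2132] jaw 1.8515 shift cm [-0.23  0.12 -0.05] yaw deg -0.0
0.07 19 -0.07701457341186196 -0.06645951037628497 -0.016413759892804337 0.016162754241095933
0.08 119 -0.1044962273707911 -0.06610828594161051 -0.020479725861181824 0.02018225273258425
0.09 36 -0.0877186746179411 -0.07245259529199195 -0.014870204984236085 0.013082779300459771
0.1 37 -0.0886953656885791 -0.0718862837489511 -0.011722114469740886 0.013074833863633303
0.11 37 -0.0912400849395157 -0.07310860285149487 -0.015360804095966935 0.0127467508888742
0.12 39 -0.08763881495856224 -0.07173903159330046 -0.012645337788632154 0.012844539831244972
0.13 34 -0.08676181503902732 -0.07242598514686707 -0.010457256803052024 0.013211447569954038
0.14 35 -0.0888097994387373 -0.07224798682001418 -0.007904550235148527 0.012981042667532847
0.15 29 -0.08882997901586738 -0.07188836117040191 -0.006517233742809731 0.013159715282748546
0.16 18 -0.0886558473427083 -0.07322481615908841 0.0011116499158161646 0.013374691565160628
0.17 23 -0.0888180703218
[... 192 characters left out ...]
14427063160283 -0.03031946249458077 0.028130080279210663
0.2 79 -0.08754165580810117 -0.07628116604001199 -0.03414395734872697 0.03484131202922875
0.21 108 -0.09780346177368089 -0.07646787808386107 -0.033766232900829925 0.03488045104126763
0.22 113 -0.0947693618130945 -0.07571070427999245 -0.034166461327089045 0.03465682504699912
0.23 48 -0.08953374531841506 -0.07593685182316373 -0.03497083699571971 0.0344762648009504
0.24 13 -0.09524652550122321 -0.07584920420113259 -0.029964357816452417 -0.024068970680203288
0.25 6 -0.09829651071071215 -0.08516514917010977 -0.025294114958399592 -0.02430431692049001
0.26 34 -0.11390357198116792 -0.050526246688310336 -0.034615252013378416 0.03409388318472597
```

View pics/s5.png

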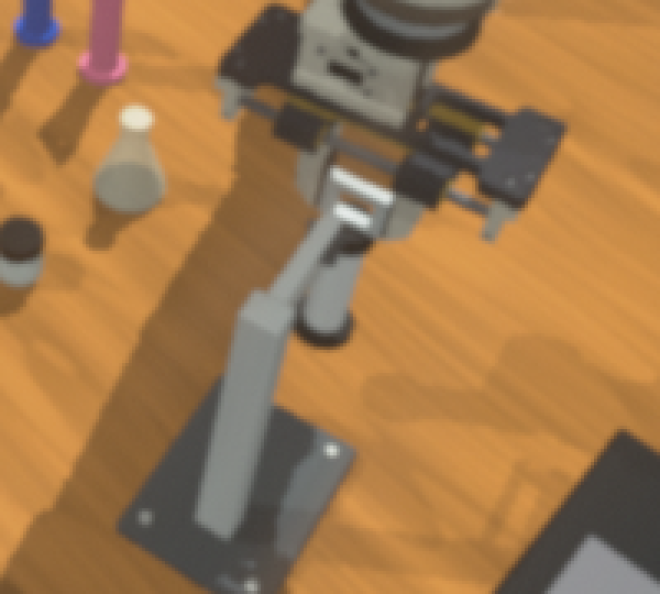

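```bash
python3 - <<'E'
from h import *
u=np.array([.9608,.2773]);st=np.array([.5502,.314])
p,R,s=tool();print(R)
for a in(-.055,-.03,.008): move([*(st+a*u),.2140],1.852)
E
```

```text
[[-0.9608 -0.277  -0.0106]
 [-0.2769  0.9609 -0.0056]
 [ 0.0117 -0.0025 -0.9999]]
grasp now [0.4666 0.2886 0.2132] jaw 1.8515 shift cm [-3.23  0.13 -0.12] yaw deg -0.0
grasp now [0.4666 0.2886 0.2132] jaw 1.8515 shift cm [-5.73  0.13 -0.15] yaw deg -0.0
grasp now [0.4666 0.2886 0.2132] jaw 1.8515 shift cm [-9.53  0.13 -0.19] yaw deg -0.0
```

Call:
play_rows(
  steps=[
    [[3,-1,0.13,-0.1,0],[3,-2,0.13,-0.1,0],[3,-3,0.13,-0.1,0],[3,-3.8,0.13,-0.12,0],[3,-4.6,0.13,-0.13,0],[3,-5.4,0.13,-0.15,0],[3,-6.2,0.13,-0.15,0],[3,-7,0.13,-0.16,0],[3,-7.5,0.13,-0.17,0],[3,-7.5,0.13,-0.17,0]],
  ],
)

```text
time_s: 10.47
tool_pos: [0.5395, 0.3107, 0.3728]
eef_rot: [-0.005, -0.14, 0.99, -0.002]
ft_force: [0.3, -0.2, -2.9]
opening: 0.0431
```

```bash
python3 - <<'E'
from h import *
f=eyes.grab_frame('scene');
cv2.imwrite('pics/s6.png',cv2.resize(cv2.cvtColor(f['color'],4)[180:360,260:460],None,fx=3.3,fy=3.3,interpolation=3))
p,R,s=tool();print(p,s['ft_force'],s['opening'])
u=np.array([.9608,.2773]);st=np.array([.5502,.314])
move([*(st+.008*u),.2140],1.852)
E
```

```text
[0.5388 0.3106 0.3727] [-1.2993 -0.2891 -3.4489] 0.04366320678956377
grasp now [0.5388 0.3106 0.2137] jaw 1.851 shift cm [-1.99  0.01 -0.05] yaw deg -0.1
```

View pics/s6.png

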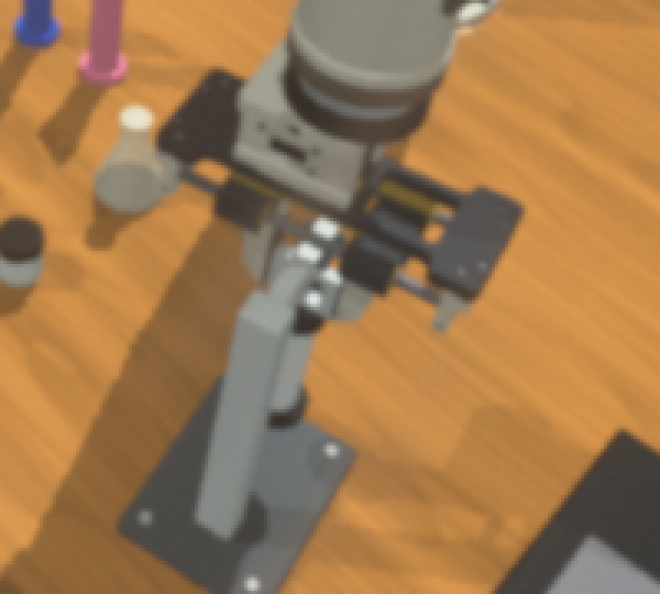

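No side force built up, and the white plate stands across the peg at (318,262) with the arm in front of it. I push on 22 mm.

Call:
play_rows(
  steps=[
    [[3,-0.8,0,-0.03,0],[3,-1.6,0,-0.05,0],[3,-2.2,0,-0.05,0],[3,-2.2,0,-0.05,0],[3,-2.2,0,-0.05,0],[3,-2.2,0,0.2,0],[3,-2.2,0,0.35,0],[3,-2.2,0,0.35,0]],
  ],
)

```text
time_s: 11.18
tool_pos: [0.5595, 0.3166, 0.3683]
eef_rot: [-0.006, -0.14, 0.99, -0.002]
ft_force: [0.4, -0.9, -3.0]
opening: 0.044
```

Call:
play_rows(
  steps=[
    [[3,0,0,0.1,0],[3,0,0,0.2,0],[3,0,0,0.2,0]],
  ],
)

```text
time_s: 11.43
tool_pos: [0.5594, 0.3166, 0.3675]
eef_rot: [-0.006, -0.14, 0.99, -0.002]
ft_force: [-1.9, -1.1, 4.0]
opening: 0.0435
```

```bash
python3 - <<'E'
from h import *
f=eyes.grab_frame('scene');
cv2.imwrite('pics/s7.png',cv2.resize(cv2.cvtColor(f['color'],4)[220:300,310:400],None,fx=7,fy=7,interpolation=3))
p,R,s=tool();print(p,s['ft_force'],s['opening'])
u=np.array([.9608,.2773]);st=np.array([.5502,.314])
move([*(st+.008*u),.2070],1.852)
E
```

```text
[0.5594 0.3166 0.3674] [-3.0348 -1.752   4.6372] 0.043730133951356207
grasp now [0.5594 0.3166 0.2084] jaw 1.8513 shift cm [0.15 0.01 0.14] yaw deg -0.0
```

View pics/s7.png

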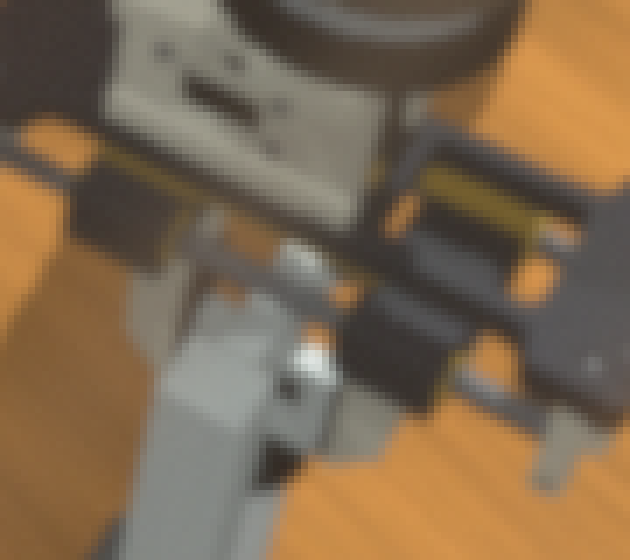

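The wrist force changed sign from -3 to +4.6 N, so the eye now rests on the peg. I open and back off straight up.

Call:
play_rows(
  steps=[
    [[3,0,0,-0.07,0],[4.8,0,0,-0.07,0],[5.5,0,0,-0.07,0],[6.5,0,0,-0.07,0],[6.5,0,0,-0.07,0],[6.5,0,0,-0.07,0]],
  ],
)

```text
time_s: 11.98
tool_pos: [0.5595, 0.3167, 0.3681]
eef_rot: [-0.006, -0.14, 0.99, -0.002]
ft_force: [0.1, 0.1, -0.5]
opening: 0.0643
```

```bash
python3 - <<'E'
from h import *
f=eyes.grab_frame('scene');
cv2.imwrite('pics/s8.png',cv2.resize(cv2.cvtColor(f['color'],4)[220:300,310:400],None,fx=7,fy=7,interpolation=3))
f=eyes.grab_frame('wrist');save(f,'w8.png')
p,R,s=tool();print(p,s['ft_force'],s['opening'])
E
```

```text
[0.5594 0.3166 0.3681] [ 0.1235 -0.1023 -0.353 ] 0.06502705221471644
```

View pics/w8.png

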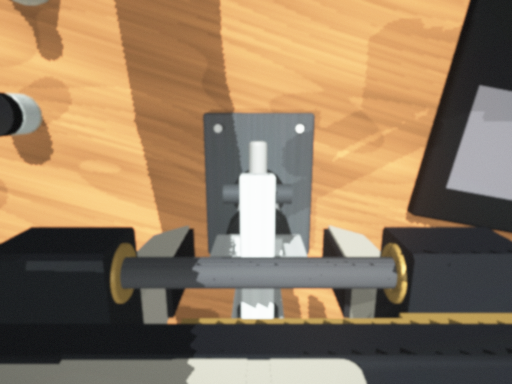

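In the wrist view, the peg tip is at (258,155), the hinge pin at (258,193), and the plate at (258,245), well behind the pin. Both fingers are clear. I lift straight up and verify.

Call:
play_rows(
  steps=[
    [[6.5,0,0,-2,0],[6.5,0,0,-5,0],[6.5,0,0,-8,0],[6.5,0,0,-11,0],[6.5,0,0,-14,0],[6.5,0,0,-16,0],[6.5,0,0,-16,0],[6.5,0,0,-16,0]],
  ],
)

```text
time_s: 12.75
tool_pos: [0.5613, 0.3177, 0.5297]
eef_rot: [-0.004, -0.14, 0.99, -0.002]
ft_force: [0.4, -0.9, -0.7]
opening: 0.0652
```

```bash
python3 - <<'E'
from h import *
f=eyes.grab_frame('scene');
cv2.imwrite('pics/s9.png',cv2.resize(cv2.cvtColor(f['color'],4)[220:340,290:410],None,fx=5,fy=5,interpolation=3))
g=eyes.grab_frame('wrist');cv2.imwrite('pics/w9.png',cv2.resize(cv2.cvtColor(g['color'],4)[90:270,170:350],None,fx=3.2,fy=3.2,interpolation=3))
u=np.array([.9608,.2773]);n=np.array([-u[1],u[0]]);st=np.array([.5502,.314])
for f in(f,g):
    P=cloud(f).reshape(-1,3);s=(P[:,:2]-st)@u;t=(P[:,:2]-st)@n
    for z in np.arange(.065,.25,.01):
        k=(P[:,2]>z)&(P[:,2]<z+.01)&(abs(t)<.03)&(s>-.06)&(s<.034)
        if k.sum():print(round(z,3),k.sum(),np.r_[s[k].min(),s[k].max(),t[k].min(),t[k].max()])
    print()
E
```

```text
0.065 9 [0.0019 0.0282 0.0096 0.0209]
0.075 64 [-0.0057  0.0282  0.0091  0.0222]
0.085 12 [0.0089 0.0216 0.0083 0.0142]
0.095 12 [0.009  0.0222 0.0085 0.0146]
0.105 15 [0.0108 0.0206 0.0079 0.0145]
0.115 15 [0.007  0.0213 0.008  0.0145]
0.125 11 [0.0101 0.0223 0.0086 0.0145]
0.135 17 [0.0097 0.0221 0.0082 0.0147]
0.145 14 [0.0088 0.0216 0.0077 0.0148]
0.155 13 [0.0106 0.0217 0.0084 0.0147]
0.165 11 [0.0075 0.0228 0.0082 0.0176]
0.175 47 [-0.0069  0.0253 -0.0003  0.018 ]
0.185 38 [0.0056 0.0159 0.0044 0.0225]
0.195 19 [0.0051 0.015  0.0125 0.0224]
0.205 73 [-0.0262  0.0166 -0.0212  0.0226]
0.215 87 [-0.0287  0.0146 -0.021   0.0221]
0.225 22 [-0.033  -0.0252 -0.0112  0.0119]
0.235 204 [-0.0401  0.0337 -0.0121  0.0121]

0.065 3 [-0.0077 -0.0026 -0.0144  0.0192]
0.075 199 [-0.0097  0.0148 -0.0208  0.0218]
0.085 3 [-0.0013  0.0003 -0.0113  0.0123]
0.095 5 [-0.0028  0.0023 -0.0124  0.0134]
0.105 8 [-0.0029  0.0032 -0.012   0.0142]
0.115 6 [-0.0033  0.0009 -0.0116  0.0127]
0.125 5 [-0.0034 -0.0011 -0.0102  0.0114]
0.135 3 [-0.0036 -0.0024 -0.0089  0.0101]
0.165 12 [-0.0077 -0.0007 -0.0139  0.0164]
0.175 193 [-0.0077  0.0236 -0.0204  0.0218]
0.185 90 [ 0.0031  0.0076 -0.0207  0.0221]
0.195 54 [-0.0454  0.0338 -0.0202  0.0226]
0.205 195 [-0.0464  0.034  -0.0211  0.0228]
0.215 350 [ 0.0035  0.013  -0.0211  0.0227]
0.225 54 [-0.0339 -0.0273 -0.011   0.0118]
0.235 1388 [-0.0384  0.034  -0.0109  0.0125]
```

View pics/s9.png

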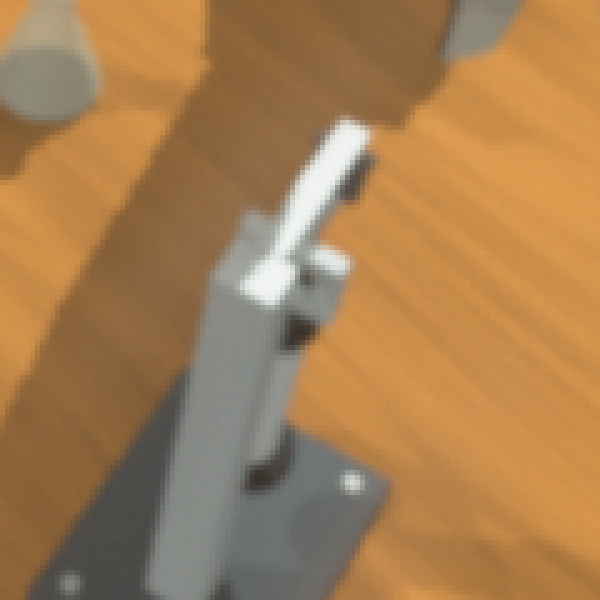

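View pics/w9.png

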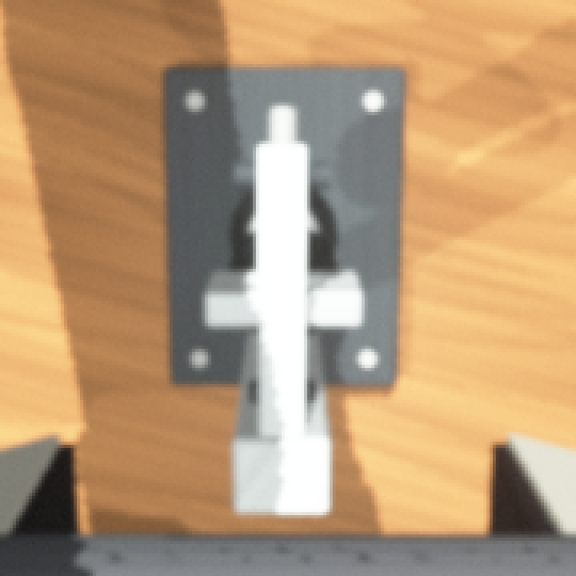

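Step 1 is verified. The column hangs upright at s≈+8 mm, t≈0, and the flap shows at s -33 to -25 mm, hanging shut. Next is the nearer jar.

```bash
python3 - <<'E'
from h import *
move([.5604,.0686,.30],1.36)
move([.5604,.0686,.15],1.36)
E
```

```text
grasp now [0.561  0.3174 0.3679] jaw 1.8514 shift cm [  6.85 -23.87   6.96] yaw deg 28.2
grasp now [0.561  0.3174 0.3679] jaw 1.8514 shift cm [  6.64 -23.82  21.96] yaw deg 28.2
```

Call:
play_rows(
  steps=[
    [[6.5,6.7,-23.9,1,7],[6.5,6.7,-23.9,1,14],[7.5,6.7,-23.9,1,21],[7.5,6.7,-23.9,1,28.2],[7.5,6.7,-23.9,3,28.2],[7.5,6.7,-23.9,7,28.2],[7.5,6.7,-23.9,11,28.2],[7.5,6.7,-23.9,15,28.2],[7.5,6.7,-23.9,19,28.2],[7.5,6.7,-23.9,22,28.2]],
  ],
)

```text
time_s: 13.68
tool_pos: [0.5589, 0.0666, 0.3103]
eef_rot: [-0.007, 0.106, 0.994, -0.004]
ft_force: [0.1, 0.8, 0.4]
opening: 0.0754
```

Call:
play_rows(
  steps=[
    [[7.5,0,0,0,0],[7.5,0,0,0,0],[7.5,0,0,0,0]],
  ],
)

```text
time_s: 13.93
tool_pos: [0.5594, 0.0667, 0.3112]
eef_rot: [-0.007, 0.106, 0.994, -0.004]
ft_force: [0.3, 0.1, 1.0]
opening: 0.0749
```

```bash
python3 - <<'E'
from h import *
f=eyes.grab_frame('wrist');save(f,'w10.png')
P=cloud(f).reshape(-1,3);P=P[~np.isnan(P[:,0])]
for c in((.5604,.0686),(.6753,.0182)):
    q=P[(np.linalg.norm(P[:,:2]-c,axis=1)<.035)&(P[:,2]>.034)&(P[:,2]<.055)];print(len(q),q.mean(0) if len(q) else '',q.min(0),q.max(0)) if len(q) else 0
print([(d['position'],d['p']) for d in eyes.pinpoint('wrist','jar_a')])
move([.5604,.0686,.034],1.36)
E
```

```text
2016 [0.5608 0.0705 0.0412] [0.5419 0.0506 0.0341] [0.5815 0.0898 0.0438]
7 [0.6573 0.0232 0.0345] [0.6565 0.0207 0.0341] [0.6581 0.0256 0.0351]
[([190.6, 266.4], 0.88)]
grasp now [0.5603 0.0669 0.154 ] jaw 1.3578 shift cm [-0.07  0.27 12.  ] yaw deg -0.1
```

View pics/w10.png

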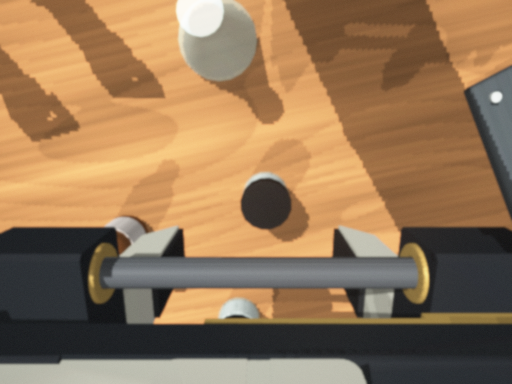

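```bash
cat >> h.py <<'E'
def move(gp,jaw=None):
    p,R,s=tool();g=p+.159*R[:,2];d=R.T@(np.array(gp)-g)
    y=R[:,1];a=np.arctan2(y[1],y[0]);out=None
    if jaw is not None:
        e=(jaw-a+np.pi/2)%np.pi-np.pi/2; out=-np.degrees(e)
    print('grasp now',g,'zaxis',R[:,2],'jaw',round(a,4),'shift cm',np.round(d*100,2),'yaw deg',None if out is None else round(out,1))
E
python3 - <<'E'
from h import *
move([.561,.07,.033],1.36)
E
```

```text
grasp now [0.5588 0.0659 0.1541] zaxis [-0.0096 -0.0066 -0.9999] jaw 1.3578 shift cm [-0.23  0.55 12.1 ] yaw deg -0.1
```

Call:
play_rows(
  steps=[
    [[7.5,-0.23,0.5,2,0],[7.5,-0.23,0.5,5,0],[7.5,-0.23,0.5,8,0],[7.5,-0.23,0.5,10.5,0],[7.5,-0.23,0.5,12,0],[7.5,-0.23,0.5,12,0],[6,-0.23,0.5,12,0],[2.5,-0.23,0.5,12,0],[2.5,-0.23,0.5,12,0],[2.5,-0.23,0.5,12,0]],
  ],
  force=20,
)

```text
time_s: 14.87
tool_pos: [0.5635, 0.0707, 0.1949]
eef_rot: [-0.003, 0.106, 0.994, -0.003]
ft_force: [0.7, -0.4, -0.6]
opening: 0.0532
```

Call:
play_rows(
  steps=[
    [[2.5,0,0,0,0],[2.5,0,0,0,0],[2.5,0,0,0,0],[2.5,0,0,0,0],[2.5,0,0,0,0]],
  ],
)

```text
time_s: 15.28
tool_pos: [0.5642, 0.0708, 0.1961]
eef_rot: [-0.002, 0.106, 0.994, -0.003]
ft_force: [-0.0, -0.4, 7.1]
opening: 0.0394
```

```bash
python3 - <<'E'
from h import *
p,R,s=tool();print(s['opening'],s['ft_force'])
move([.62,-.25,.29],1.36)
E
```

```text
0.03943205345830914 [-0.04   -0.4041  7.0954]
grasp now [0.5635 0.0698 0.0371] zaxis [-0.0043 -0.0058 -1.    ] jaw 1.3577 shift cm [-12.22 -30.23 -25.13] yaw deg -0.1
```

Call:
play_rows(
  steps=[
    [[2.5,0,0,-2,0],[2.5,0,0,-6,0],[2.5,0,0,-10,0],[2.5,0,0,-14,0],[2.5,-3,-7,-18,0],[2.5,-6,-14,-22,0],[2.5,-9,-22,-25,0],[2.5,-12.2,-30,-25,0],[2.5,-12.2,-30,-25,0],[2.5,-12.2,-30,-25,0]],
  ],
)

```text
time_s: 16.12
tool_pos: [0.6055, -0.1591, 0.4247]
eef_rot: [-0.002, 0.106, 0.994, -0.003]
ft_force: [0.7, 0.3, -0.9]
opening: 0.0395
```

Call:
play_rows(
  steps=[
    [[2.5,0,0,0,0],[2.5,0,0,0,0],[2.5,0,0,0,0],[2.5,0,0,0,0]],
  ],
)

```text
time_s: 16.45
tool_pos: [0.6054, -0.1571, 0.424]
eef_rot: [-0.002, 0.105, 0.994, -0.002]
ft_force: [0.7, -0.4, -0.8]
opening: 0.0396
```

```bash
python3 - <<'E'
from h import *
f=eyes.grab_frame('wrist');save(f,'w11.png');W=cloud(f);np.save('w11.npy',W)
p,R,s=tool();print(s['opening'],s['ft_force'])
for t in('chute','lane_open'):print(t,[(d['position'],d['p']) for d in eyes.pinpoint('wrist',t)])
move([.48,-.25,.2],1.36)
E
```

```text
0.03946777364613744 [-0.2325  0.8742 -0.8902]
chute []
lane_open [([87.9, 132.8], 0.97)]
grasp now [ 0.6048 -0.1579  0.2652] zaxis [-0.0049 -0.0049 -1.    ] jaw 1.3609 shift cm [ 10.27 -11.57   6.62] yaw deg 0.1
```

View pics/w11.png

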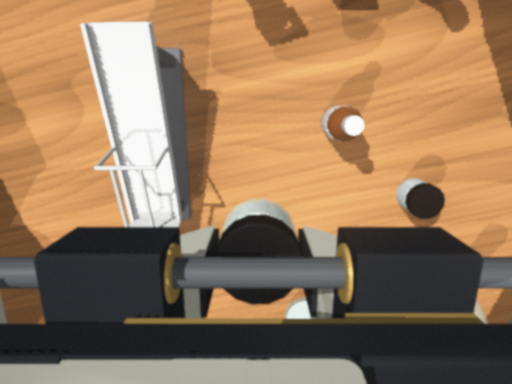

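```bash
python3 - <<'E'
from h import *
d=np.load('f0.npz')
for nm,C in(('S',d['S']),('T',d['T']),('W',np.load('w11.npy'))):
    P=C.reshape(-1,3);P=P[(P[:,0]>.42)&(P[:,0]<.67)&(P[:,1]>-.34)&(P[:,1]<-.2)&(P[:,2]>.015)&(P[:,2]<.13)]
    a=-.21;best=None
    def fit(a):
        u=np.array([np.cos(a),np.sin(a)]);n=np.array([-u[1],u[0]]);s=P[:,:2]@u;t=P[:,:2]@n
        return s,t
    # slope residual height h = z + s*tan(.3)
    for it in range(6):
        s,t=fit(a);h=P[:,2]+s*np.tan(.3)
        hh=np.histogram(h,np.arange(h.min(),h.max(),.001));h0=np.median(h[abs(h-hh[1][hh[0].argmax()])<.004])
        # rim tops: lane band points incl. rims: |h-h0|<.012
        k=(h>h0-.003)&(h<h0+.012)
        b=np.arange(s[k].min()+.005,s[k].min()+.105,.01);xs=[];lo=[];hi=[]
        for i in range(len(b)-1):
            m=k&(s>b[i])&(s<b[i+1])
            if m.sum()>5: xs.append(b[i]+.005);lo.append(t[m].min());hi.append(t[m].max())
        mid=(np.array(lo)+hi)/2
        a+=np.arctan(np.polyfit(xs,mid,1)[0])
    print(nm,'yaw',a,'h0',h0,'smin',s[k].min(),'mid',mid.mean(),'w',np.mean(np.array(hi)-lo), 'zmax',P[k,2].max())
    m=k&(abs(t-mid.mean())<.02)&(s<s[k].min()+.11)&(abs(h-h0)<.003)
    A=np.c_[s[m],t[m]-mid.mean(),np.ones(m.sum())];c=np.linalg.lstsq(A,P[m,2],rcond=None)[0];print('  plane dz/ds',c[0],'dz/dt',c[1])
    u=np.array([np.cos(a),np.sin(a)]);n=np.array([-u[1],u[0]])
    smin=s[k].min()
    pos=u*(smin+.056*np.cos(.3))+n*mid.mean();z=c@[smin+.0535,0,1];print('  lane_open',pos,z, 'stop s via height', )
f=np.load('w11.npy');print(f[88,133],f[87,131])
E
```

```text
S yaw -0.2166784416886814 h0 0.23691415376054187 smin 0.48457291462525126 mid -0.14726192037399516 w 0.05968495324727643 zmax 0.09378806983934496
  plane dz/ds -0.31187985614336905 dz/dt -0.0016498718938237067
  lane_open [ 0.4938 -0.2595] 0.07031236573653848 stop s via height
T yaw -0.21867288996689144 h0 0.2362628767688472 smin 0.4820439805667131 mid -0.14788409046097212 w 0.05714956863966134 zmax 0.09551792584904928
  plane dz/ds -0.3064708286514119 dz/dt -0.0011091462154059484
  lane_open [ 0.4907 -0.2605] 0.07072766477978468 stop s via height
W yaw -0.20012417560879278 h0 0.23577719191818028 smin 0.4825347398529672 mid -0.15389724187072185 w 0.05827175423688704 zmax 0.09461005066404976
  plane dz/ds -0.30842989452236397 dz/dt 0.0011922286276260796
  lane_open [ 0.4947 -0.2574] 0.06992388551047685 stop s via height
[ 0.4957 -0.2561  0.07  ] [ 0.4944 -0.2577  0.07  ]
```

```bash
python3 - <<'E'
from h import *
move([.4945,-.2587,.15],1.359)
E
```

```text
grasp now [ 0.6048 -0.1579  0.2652] zaxis [-0.0049 -0.0049 -1.    ] jaw 1.3609 shift cm [  8.65 -12.09  11.62] yaw deg 0.1
```

Call:
play_rows(
  steps=[
    [[2.5,3,-4,0,0],[2.5,6,-8,1,0],[2.5,8.65,-12,3,0],[2.5,8.65,-12.1,6,0],[2.5,8.65,-12.1,9,0],[2.5,8.65,-12.1,11.5,0],[2.5,8.65,-12.1,11.5,0],[2.5,8.65,-12.1,11.5,0],[2.5,8.65,-12.1,11.5,0]],
  ],
)

```text
time_s: 17.35
tool_pos: [0.4965, -0.2574, 0.3116]
eef_rot: [-0.001, 0.104, 0.995, -0.003]
ft_force: [0.5, -0.7, -0.2]
opening: 0.0398
```

```bash
python3 - <<'E'
from h import *
f=eyes.grab_frame('wrist');save(f,'w12.png');W=cloud(f);np.save('w12.npy',W)
move([.4945,-.2587,.113],1.359)
P=W.reshape(-1,3);a=-.21;u=np.array([np.cos(a),np.sin(a)]);n=np.array([-u[1],u[0]]);s=P[:,:2]@u-.5355;t=P[:,:2]@n+.15
for s0 in np.arange(-.06,.03,.01):
    k=(s>s0)&(s<s0+.01)&(abs(t)<.045)&(P[:,2]>.05)&(P[:,2]<.105);
    if k.sum()>10: print(round(s0,3),'lane t',t[k].min(),t[k].max(),'z',P[k,2].min(),P[k,2].max())
k=(abs(s)<.04)&(abs(t)<.0225)&(P[:,2]>.118)&(P[:,2]<.17);q=P[k];print('jar',k.sum(),s[k].min(),s[k].max(),t[k].min(),t[k].max(),q[:,2].max())
E
```

```text
grasp now [ 0.4964 -0.2586  0.1532] zaxis [-0.0018 -0.006  -1.    ] jaw 1.3626 shift cm [ 0.18 -0.03  4.02] yaw deg 0.2
-0.06 lane t -0.028217716185912678 0.028910529123565606 z 0.08154799752896516 0.09042052668875072
-0.05 lane t -0.02875493923716016 0.02927925568558623 z 0.0815076911383241 0.0949030521155311
-0.04 lane t -0.028582991288594484 0.029374668921700903 z 0.07820569092208324 0.09255672098249085
-0.03 lane t -0.02841442994814186 0.029639380193680953 z 0.07504009758698221 0.08911887664687476
-0.02 lane t -0.028435077047738427 0.029609840442280225 z 0.07244442504333512 0.0860360200303717
-0.01 lane t -0.028351535449207904 0.029584619962516365 z 0.06938345126738621 0.08243430581149863
0.0 lane t -0.028223054159013494 0.02967401431917828 z 0.06657050427819111 0.07949822578924981
0.01 lane t -0.028022978295069473 0.02928697421611967 z 0.06529781831556938 0.07665955001417846
jar 5285 -0.0183587931967788 0.021522905406837434 -0.022483486435743633 0.022468131454418394 0.16984892357051684
```

View pics/w12.png

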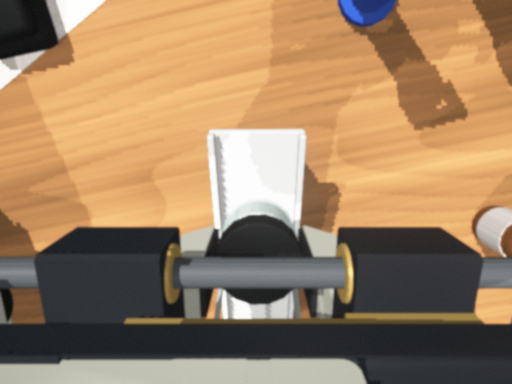

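The jar at (258,258) is centred in the lane, whose rims are at columns 210 and 304. I lower it and release.

Call:
play_rows(
  steps=[
    [[2.5,0,0,1,0],[2.5,0,0,2,0],[2.5,0,0,3,0],[2.5,0,0,3.6,0],[2.5,0,0,3.8,0],[2.5,0,0,3.8,0],[2.5,0,0,3.8,0]],
  ],
)

```text
time_s: 17.98
tool_pos: [0.4966, -0.258, 0.2739]
eef_rot: [-0.001, 0.104, 0.995, -0.003]
ft_force: [0.6, 0.3, -0.4]
opening: 0.0397
```

```bash
python3 - <<'E'
from h import *
print(arm.state()['ft_force'])
move([.4964,-.2586,.1132],1.365)
E
```

```text
[ 0.6029  0.2993 -0.4099]
grasp now [ 0.4962 -0.2589  0.1149] zaxis [-0.0022 -0.0059 -1.    ] jaw 1.3625 shift cm [-0.01  0.03  0.17] yaw deg -0.1
```

Call:
play_rows(
  steps=[
    [[2.5,0,0,0.1,0],[2.5,0,0,0.15,0],[2.5,0,0,0.15,0]],
  ],
)

```text
time_s: 18.23
tool_pos: [0.4966, -0.258, 0.2726]
eef_rot: [-0.001, 0.104, 0.995, -0.003]
ft_force: [1.0, 0.5, -0.2]
opening: 0.0394
```

Call:
play_rows(
  steps=[
    [[4.6,0,0,0,0],[5.5,0,0,0,0],[6.5,0,0,0,0],[7,0,0,0,0],[7,0,0,0,0],[7,0,0,0,0],[7,0,0,-3,0],[7,0,0,-6,0],[7,0,0,-9,0],[7,0,0,-12,0]],
  ],
)

```text
time_s: 19.07
tool_pos: [0.4966, -0.2572, 0.3938]
eef_rot: [-0.001, 0.104, 0.995, -0.003]
ft_force: [-0.8, -0.4, -0.3]
opening: 0.0703
```

```bash
python3 - <<'E'
from h import *
f=eyes.grab_frame('scene');
cv2.imwrite('pics/s13.png',cv2.resize(cv2.cvtColor(f['color'],4)[140:290,150:350],None,fx=3.3,fy=3.3,interpolation=3))
f=eyes.grab_frame('top');
cv2.imwrite('pics/t13.png',cv2.resize(cv2.cvtColor(f['color'],4)[130:240,210:380],None,fx=4,fy=4,interpolation=3))
move([.6753,.0182,.2],1.36)
E
```

```text
grasp now [ 0.4997 -0.2599  0.2392] zaxis [ 0.0073 -0.0101 -0.9999] jaw 1.3622 shift cm [-11.39  30.87   3.77] yaw deg 0.1
```

View pics/s13.png

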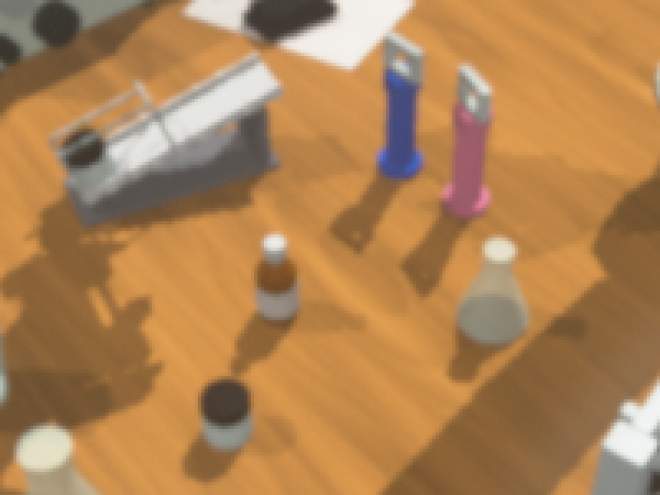

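View pics/t13.png

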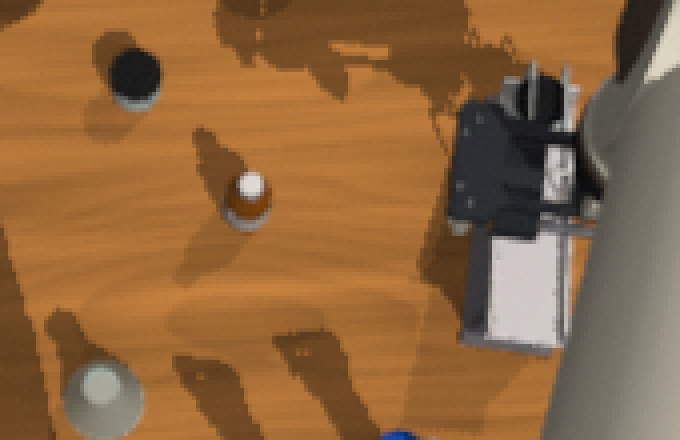

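The first jar is at the stop, at crop pixel (85,150) in the scene view and (540,95) in the top view. Now the second jar.

Call:
play_rows(
  steps=[
    [[7,-2,4,0,0],[7.5,-11.4,30.9,1,0],[7.5,-11.4,30.9,1,0],[7.5,-11.4,30.9,1,0],[7.5,-11.4,30.9,1,0],[7.5,-11.4,30.9,1,0],[7.5,-11.4,30.9,1,0],[7.5,-11.4,30.9,1,0],[7.5,-11.4,30.9,4,0],[7.5,-11.4,30.9,8,0]],
  ],
)

```text
time_s: 20.0
tool_pos: [0.6772, 0.0246, 0.3189]
eef_rot: [0.008, 0.101, 0.995, -0.003]
ft_force: [1.6, -0.3, -0.8]
opening: 0.0752
```

Call:
play_rows(
  steps=[
    [[7.5,0,0,0,0],[7.5,0,0,0,0],[7.5,0,0,0,0],[7.5,0,0,0,0]],
  ],
)

```text
time_s: 20.33
tool_pos: [0.6782, 0.024, 0.3217]
eef_rot: [0.01, 0.101, 0.995, -0.003]
ft_force: [-0.2, -0.5, -0.2]
opening: 0.075
```

```bash
python3 - <<'E'
from h import *
f=eyes.grab_frame('wrist');save(f,'w14.png')
P=cloud(f).reshape(-1,3);P=P[~np.isnan(P[:,0])]
q=P[(np.linalg.norm(P[:,:2]-(.6753,.0182),axis=1)<.035)&(P[:,2]>.034)&(P[:,2]<.055)];print(len(q),q.mean(0),q.min(0),q.max(0))
move([.6753,.019,.034],1.36)
E
```

```text
1909 [0.6757 0.0201 0.0412] [ 0.6567 -0.0002  0.034 ] [0.696  0.0398 0.0441]
grasp now [0.6814 0.0228 0.1629] zaxis [ 0.0202 -0.0071 -0.9998] jaw 1.3675 shift cm [ 0.79 -0.45 12.88] yaw deg 0.4
```

View pics/w14.png

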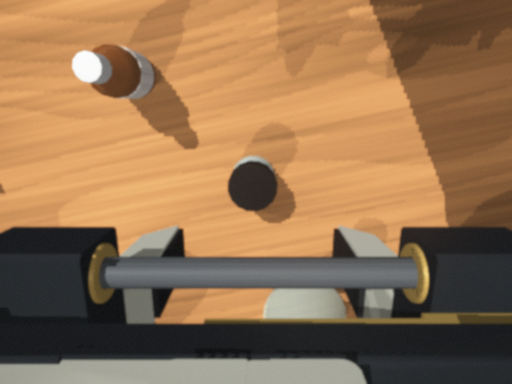

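Call:
play_rows(
  steps=[
    [[7.5,0.7,-0.38,2,0.4],[7.5,0.7,-0.38,5,0.4],[7.5,0.7,-0.38,8,0.4],[7.5,0.7,-0.38,11,0.4],[7.5,0.7,-0.38,12.6,0.4],[7.5,0.7,-0.38,12.6,0.4],[7.5,0.7,-0.38,12.6,0.4],[7.5,0.7,-0.38,12.6,0.4]],
  ],
)

```text
time_s: 21.05
tool_pos: [0.6744, 0.0206, 0.1982]
eef_rot: [0.012, 0.105, 0.994, -0.002]
ft_force: [-0.5, 0.1, -0.4]
opening: 0.0751
```

```bash
python3 - <<'E'
from h import *
print(arm.state()['ft_force'])
move([.676,.0197,.035],1.36)
E
```

```text
[-0.4678  0.0699 -0.3974]
grasp now [0.6782 0.0195 0.0393] zaxis [ 0.0238 -0.0069 -0.9997] jaw 1.3601 shift cm [ 0.23 -0.02  0.42] yaw deg 0.0
```

Call:
play_rows(
  steps=[
    [[7.5,0.2,0,0.3,0],[6,0.2,0,0.3,0],[4.5,0.2,0,0.3,0],[2.5,0.2,0,0.3,0],[2.5,0.2,0,0.3,0],[2.5,0.2,0,0.3,0],[2.5,0.2,0,0.3,0],[2.5,0.2,0,0.3,0]],
  ],
)

```text
time_s: 21.72
tool_pos: [0.6725, 0.0209, 0.1952]
eef_rot: [0.012, 0.105, 0.994, -0.002]
ft_force: [-0.2, 0.5, 1.3]
opening: 0.0395
```

```bash
python3 - <<'E'
from h import *
s=arm.state();print(s['ft_force'],s['opening'])
move([.4964,-.2586,.25],1.365)
E
```

```text
[-0.203   0.5174  1.341 ] 0.03950503823956206
grasp now [0.6763 0.0198 0.0362] zaxis [ 0.0237 -0.007  -0.9997] jaw 1.3602 shift cm [ 11.24 -31.03 -21.6 ] yaw deg -0.3
```

Call:
play_rows(
  steps=[
    [[2.5,0,0,-3,0],[2.5,0,0,-7,0],[2.5,0,0,-11,0],[2.5,0,0,-15,0],[2.5,1,-4,-18,0],[2.5,3,-8,-20,0],[2.5,4.5,-12,-21.5,0],[2.5,6,-16,-21.5,0],[2.5,7.5,-20,-21.5,0],[2.5,9,-24,-21.5,0]],
  ],
)

```text
time_s: 22.55
tool_pos: [0.5398, -0.1763, 0.4091]
eef_rot: [0.013, 0.105, 0.994, -0.002]
ft_force: [0.8, -1.4, -1.0]
opening: 0.0396
```

```bash
python3 - <<'E'
from h import *
s=arm.state();print(s['ft_force'],s['opening'])
move([.4964,-.2586,.16],1.365)
E
```

```text
[ 0.8394 -1.4493 -1.0047] 0.03958857956333119
grasp now [ 0.5438 -0.1774  0.2501] zaxis [ 0.0251 -0.0073 -0.9997] jaw 1.3606 shift cm [ 3.18 -8.91  8.95] yaw deg -0.3
```

Call:
play_rows(
  steps=[
    [[2.5,1.6,-4.5,0,0],[2.5,3.2,-8.9,0,0],[2.5,3.2,-8.9,1,0],[2.5,3.2,-8.9,4,0],[2.5,3.2,-8.9,7,0],[2.5,3.2,-8.9,9,0],[2.5,3.2,-8.9,9,0],[2.5,3.2,-8.9,9,0],[2.5,3.2,-8.9,9,0]],
  ],
)

```text
time_s: 23.3
tool_pos: [0.4928, -0.2575, 0.3195]
eef_rot: [0.014, 0.105, 0.994, -0.003]
ft_force: [0.5, -0.7, -1.0]
opening: 0.0396
```

```bash
python3 - <<'E'
from h import *
f=eyes.grab_frame('wrist');save(f,'w15.png');W=cloud(f)
move([.4964,-.2586,.1132],1.365)
p,R,_=tool();g=p+.159*R[:,2];a=-.21;u=np.array([np.cos(a),np.sin(a)]);n=np.array([-u[1],u[0]]);print('grasp s,t',g[:2]@u-.5355,g[:2]@n+.15)
P=W.reshape(-1,3);s=P[:,:2]@u-.5355;t=P[:,:2]@n+.15
for s0 in np.arange(-.06,.03,.02):
    k=(s>s0)&(s<s0+.01)&(abs(t)<.045)&(P[:,2]>.05)&(P[:,2]<.105);
    if k.sum()>10: print(round(s0,3),'lane t',t[k].min(),t[k].max())
E
```

```text
grasp now [ 0.4974 -0.2589  0.1611] zaxis [ 0.0276 -0.0084 -0.9996] jaw 1.3607 shift cm [0.24 0.03 4.79] yaw deg -0.2
grasp s,t 0.004962167817901819 0.0004306769713528502
-0.06 lane t -0.028642549593940386 0.029026154691874348
-0.04 lane t -0.028436342387639563 0.02936773271816047
-0.02 lane t -0.028350514801171817 0.02945592042812828
0.0 lane t -0.028394933857540827 0.029751455542074715
0.02 lane t -0.02839208091338491 0.02981132559882531
```

View pics/w15.png

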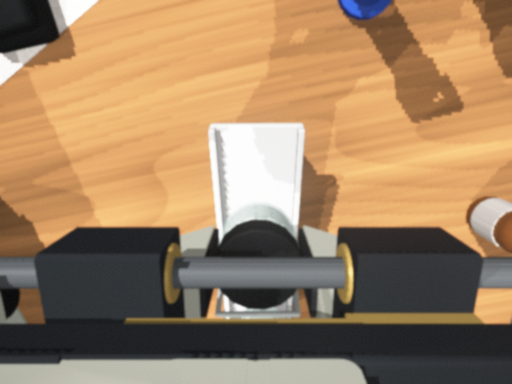

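The second jar is centred in the same way, with the jar at (258,262) and the rims at columns 212 and 303. I lower it and release.

Call:
play_rows(
  steps=[
    [[2.5,0.2,0,1,0],[2.5,0.2,0,2,0],[2.5,0.2,0,3,0],[2.5,0.2,0,4,0],[2.5,0.2,0,4.6,0],[2.5,0.2,0,4.8,0],[2.5,0.2,0,4.8,0],[2.5,0.2,0,4.8,0]],
  ],
)

```text
time_s: 24.02
tool_pos: [0.4924, -0.2576, 0.2719]
eef_rot: [0.014, 0.105, 0.994, -0.003]
ft_force: [0.5, -0.0, -0.8]
opening: 0.0395
```

Call:
play_rows(
  steps=[
    [[4.6,0,0,0,0],[5.5,0,0,0,0],[6.5,0,0,0,0],[7,0,0,0,0],[7,0,0,0,0],[7,0,0,0,0],[7,0,0,-3,0],[7,0,0,-6,0],[7,0,0,-9,0],[7,0,0,-12,0]],
  ],
)

```text
time_s: 24.85
tool_pos: [0.4889, -0.2565, 0.393]
eef_rot: [0.014, 0.105, 0.994, -0.003]
ft_force: [0.9, -1.2, -0.5]
opening: 0.0701
```

Call:
play_rows(
  steps=[
    [[7,3,4,-12,0],[7,6,8,-15,0],[7,8,12,-15,0],[7,8,16,-15,0],[7,8,16,-15,0],[7,8,16,-15,0],[7,8,16,-15,0]],
  ],
)

```text
time_s: 25.43
tool_pos: [0.4399, -0.0755, 0.5443]
eef_rot: [0.017, 0.1, 0.995, -0.001]
ft_force: [1.5, -0.2, 0.5]
opening: 0.0699
```

```bash
python3 - <<'E'
from h import *
u=np.array([np.cos(-.205),np.sin(-.205)]);n=np.array([-u[1],u[0]]);lo=np.array([.4945,-.2585])
for c,r in(('scene',(130,350,140,400)),('top',(120,260,110,380))):
    f=eyes.grab_frame(c);C=f['color'];cv2.imwrite('pics/e_'+c+'.png',cv2.resize(cv2.cvtColor(C,4)[r[0]:r[1],r[2]:r[3]],None,fx=2.7,fy=2.7,interpolation=3))
    P=cloud(f);dark=(C.max(-1)<70)
    s=(P[...,:2]-lo)@u;t=(P[...,:2]-lo)@n
    k=dark&(s>.02)&(s<.16)&(abs(t)<.03)&(P[...,2]>.05)&(P[...,2]<.11)
    # chute x of lid points: origin at lane_open + 150*cos(.3)
    ds=s[k]-.15*np.cos(.3);dz=P[k][:,2]-.026;x=ds*np.cos(.3)-dz*np.sin(.3);z=ds*np.sin(.3)+dz*np.cos(.3)
    print(c,k.sum(),'chute x hist',np.histogram(x,np.arange(-.1,.02,.01)),'z',np.percentile(z,[10,50,90]),'t',t[k].min(),t[k].max())
    for th in('jar_a','bottle','flask'): print(th,[(np.round(d['position'],0),round(d['p'],2)) for d in eyes.pinpoint(c,th)])
E
```

```text
scene 53 chute x hist (array([ 0,  0,  1,  9,  9,  2,  4, 12, 13,  3,  0]), array([-0.1 , -0.09, -0.08, -0.07, -0.06, -0.05, -0.04, -0.03, -0.02,
       -0.01, -0.  ,  0.01])) z [0.0362 0.0398 0.042 ] t -0.014522825493611178 0.02301206086064469
jar_a [(array([184., 190.]), 0.77), (array([193., 176.]), 0.52)]
bottle [(array([236., 233.]), 0.72)]
flask [(array([193., 174.]), 0.73), (array([237., 298.]), 0.58)]
top 4 chute x hist (array([0, 0, 0, 2, 2, 0, 0, 0, 0, 0, 0]), array([-0.1 , -0.09, -0.08, -0.07, -0.06, -0.05, -0.04, -0.03, -0.02,
       -0.01, -0.  ,  0.01])) z [0.0401 0.0418 0.0435] t -0.022622643957581203 -0.021594450880226355
jar_a []
bottle []
flask [(array([231., 237.]), 0.53)]
```

View pics/e_scene.png

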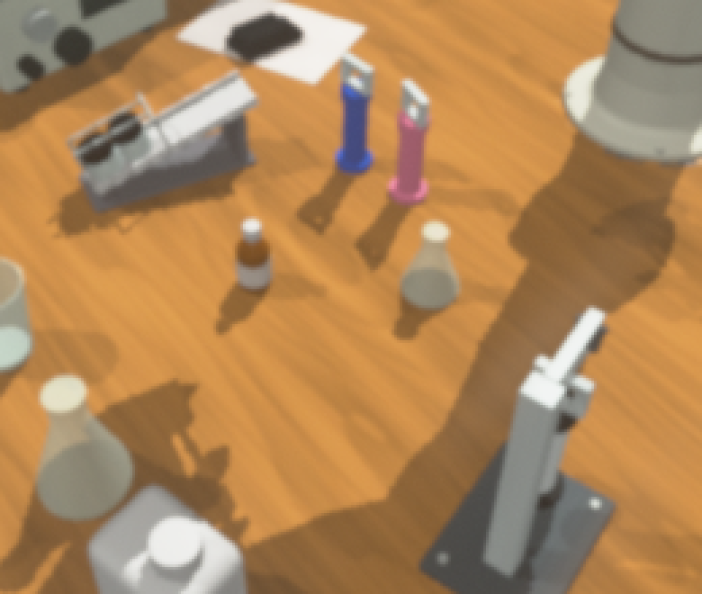

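View pics/e_top.png

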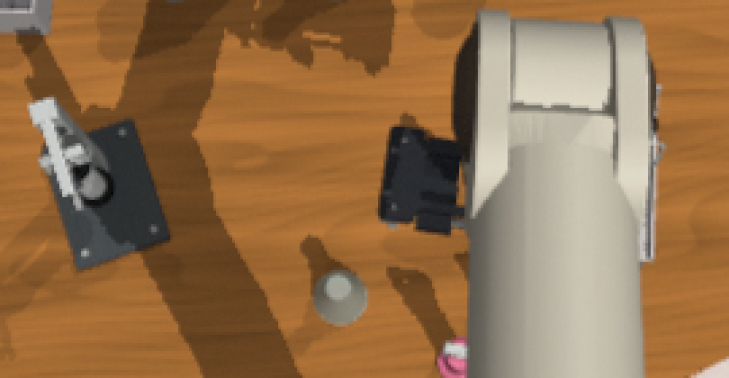

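Both jar lids, at crop (95,150) and (125,127), stand one behind the other at the stop, and the column hangs on the peg. The bottle and the flask have not moved, and the arm is clear. I let it settle, then hand in.

Call:
play_rows(
  steps=[
    [[7,0,0,0,0],[7,0,0,0,0],[7,0,0,0,0],[7,0,0,0,0],[7,0,0,0,0],[7,0,0,0,0]],
  ],
)

```text
time_s: 26.33
tool_pos: [0.44, -0.0833, 0.5396]
eef_rot: [0.013, 0.106, 0.994, -0.003]
ft_force: [-0.1, 0.8, 1.0]
opening: 0.0699
```

```bash
python3 - <<'E'
from h import *
print(arm.state()['ft_force'],arm.hand_in())
E
```

```text
the job is handed in; nothing more can be done
[-0.1397  0.7964  0.9538] None
```

I hung the white and black column on the peg, then released both jars on the upper end of the rack; each slid down under the wires. I handed the job in at about 26 s, and the hand-in gave no verdict.

**Column:** After release it hung upright with its eye about 8 mm behind the seat, and the flap hung shut in front of it. The final scene picture still shows it hanging there.

**Jars:** In the final scene picture their lids show one behind the other, with centres about 20 mm and 60 mm above the stop and sitting flat on the slope.

**Bystanders:** The bottle and the small flask look to be where they were at the start.

**Checks that failed or disagreed:**
- The arm hid the lower rack in the last top view, so the scene camera alone confirms the final jar positions.
- The networks once reported a spurious flask at the rack.
- The scene and top cameras differed by about 5 mm; the wrist camera settled it.
- The wrist force briefly read about 7 N upward as the fingers closed on the first jar, and nothing visible came of it.

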